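# Swap the candle holder behind the vases in a glass showroom display

## Task

The plum candle holder has to come out of the display to be measured: first move the two tall vases that crowd it off the stand and stand them both on the grey side mat, then set the plum holder in the middle of the round white measuring board and put the lemon-yellow holder in its place, centred on the black coaster. Only then put the vases back, each centred on its own coaster (teal on mint, coral on peach). It is glass: set every piece down gently and upright, drop or tip nothing, and leave the paperweight, dish and rule beyond the work alone.

Things in the scene. Friction and masses are not known exactly. Their poses are not given: they have to be found in the camera images.
- vase_teal_mid (a point): teal (blue-green) glass bottle vase, opaque, loose, about 300 g, round, 150 mm tall: foot 52 mm across, belly 66 mm (widest 35 to 55 mm up), straight neck 27 mm across from 95 to 138 mm above the foot (grasp it there), lip 34 mm. Point on its axis, half-way up (75 mm above its underside), z up. Starts on its own coaster on the stand, in front of and to one side of the plum holder.
- vase_coral_mid (a point): coral (orange-red) glass bottle vase, opaque, loose, about 300 g, round, 150 mm tall: foot 52 mm across, belly 66 mm (widest 35 to 55 mm up), straight neck 27 mm across from 95 to 138 mm above the foot (grasp it there), lip 34 mm. Point on its axis, half-way up (75 mm above its underside), z up. Starts on its own coaster on the stand, in front of and to the other side of the plum holder.
- holder_plum_mid (a point): low straight-sided plum (purple) glass candle holder, opaque, loose, about 150 g, round, 56 mm across, 54 mm tall, open at the top (wall 5 mm, inner floor 10 mm up). The point is on its axis, half-way up (27 mm above its underside), z up. Starts on the black coaster, between and behind the two vases: its wall is only about 17 mm from each vase.
- holder_lemon_mid (a point): low straight-sided lemon-yellow glass candle holder, opaque, loose, about 150 g, round, 56 mm across, 54 mm tall, open at the top (wall 5 mm, inner floor 10 mm up). The point is on its axis, half-way up (27 mm above its underside), z up. Starts on the bare table, in front of the robot, nearer to it than the stand, mat or board that lies straight ahead.
- coaster_teal: fixed flat pale mint-green coaster, 100 mm (along its x) by 68 mm (along its y), 4 mm thick, lying on the display stand, whose top is 12 mm above the table; origin at the centre of its underside, so its upper face is 4 mm above the origin. The teal vase's own coaster; the vase stands on its centre at the start. The mint and peach coasters are 140 mm apart, and which of them is on the left varies.
- coaster_coral: fixed flat pale peach coaster, 100 mm (along its x) by 68 mm (along its y), 4 mm thick, lying on the display stand, whose top is 12 mm above the table; origin at the centre of its underside, so its upper face is 4 mm above the origin. The coral vase's own coaster; the vase stands on its centre at the start.
- coaster_black: fixed black coaster under the plum holder, 92 (x) by 68 (y) by 4 mm, on the stand top (12 mm above the table); origin: centre of underside. The stand, a pale wooden board turned like it, has a back rail along the coaster's y: near face 48 mm from the coaster's centre on its +x side, 12 mm thick, top 65 mm above the table. The vases' coasters lie 35 mm further in -x, 70 mm to either side in y.
- mat: fixed flat dark-grey side mat, 130 mm (along its x) by 240 mm (along its y), 4 mm thick, on the table, empty at the start; origin at the centre of its underside
- board: fixed round white measuring board with a blue border 10 mm wide and a dark ring 80 mm across marked round its middle, 160 mm across in all, 8 mm thick, on the table, empty at the start; origin at the centre of its underside

How it is judged:
By the outcome, as a careful person would: the job done as asked, in the order asked, and still so for the second after the job is handed in, with the robot touching nothing.
It also fails if it takes over 144 s, if anything falls off the work surface, if the arm or the gripper's body presses on something with over 40 N, if the wrist force passes 120 N, or if a joint passes its speed limit or range.

## Robot

A 6-joint arm with a two-finger parallel gripper is mounted at the origin on the work surface. World frame = base frame: x ahead of the robot, y to its left, z up, the work surface at z = 0. Lengths are in m, angles in degrees, forces in N, time in s.
With the tool pointing down it reaches from about 0.375 to 0.9 m from the base axis. Payload 3.1 kg.
Tool frame: the origin (TCP) lies between the finger pads; the fingertips stand 22 mm ahead of it and the grasp point (between the pads) lies 3 mm ahead of it; y points along the fingers, x is the direction in which the jaws open and shut, and the axes are right-handed (so a half turn about y gives the same grasp; the last joint's range is limited). The gripper opens to 87 mm and grips with 3 to 60 N. Pads are 19 mm wide; open, the fingers measure 117 mm over their backs; the gripper's body (75 mm by 190 mm) begins 51 mm behind the grasp point.
Start: joints at [-80.243, 30.224, 82.088, -0, 67.689, -10.227], TCP at [0.214, -0.587, 0.219] pointing down, gripper open.
Joint ranges: [-176.69, 176.69], [-43.24, 126.21], [12.49, 139.97], [-82, 262], [0, 151.66], [-163.58, 163.58]. Speed limits (degrees/s): [159.86, 159.86, 180, 180, 180, 180].

## Interface

Orientations are given as a 3x3 rotation matrix whose columns are the frame's x, y, z axes.
In Python, from rig import bot, imaging, workorder gives the robot as it stands. The module is installed in compiled form; this text tells all that it offers.
- The arm moves only by the tool drive_tool, never from a script. Its argument "commands" is a list of rows, each an object of numbers: "dx", "dy", "dz": the shift along the tool's x, y, z normalised to -1 to 1, where 1 is 4 cm; "wx", "wy", "wz": the turn, a rotation vector about the tool's x, y, z normalised to -1 to 1, where 1 is pi/2 rad; "grip": the finger opening in mm, from 0 to 87. In form: [{"dx": .., "dy": .., "dz": .., "wx": .., "wy": .., "wz": .., "grip": ..}, ...]. A call has 1 to 8 rows; each row shifts and turns the commanded pose from where the row before left it, along the tool's axes as they then stand; what a row does not reach is not made up. A row lasts 1/8 s, in which the tool goes at most 62.5 mm and 10.7 degrees, less where a joint would pass 70% of its speed; a pose out of reach is approached as far as the arm can. A call with a number of a shift or a turn outside -1 to 1 is refused whole. A call with a gripper value outside its range is refused whole. The fingers move at their own pace and stop on an object; the grip force is fixed at half the most. Time passes only in rows, so rows that do not move let the fingers close. It gives the time, the measured TCP pose, the force and the opening at its end, in the units of the state.
- bot.read_state(): the state, without advancing time (a new reading comes with each control period).
- imaging.capture(name): name is "scene" or "top" or "wrist"; returns (picture, depth): 384x512x3 uint8, red, green, blue; 384x512 float32, m along the optical axis (not along the pixel's ray), 0 where there is no reading.
- imaging.get_calibration(name): a dict with "mtx" (3x3 intrinsics, pixels), "world_to_cam" (4x4, takes a point from world to camera coordinates). Camera axes: x right, y down, z forward; pixel columns grow to the right and rows downward; lengths in m; the calibration is good to about 2 mm. A picture is of the moment at which its call begins: read the wrist's pose just before it. get_calibration takes no time and is no camera call; for the wrist camera it gives the pose at the moment of the call.
- workorder.hand_in(): hands the job in, once; it reports no verdict.
The state is a dict: "time_s": time; "joint_positions": joint angles; "qvel": joint speeds; "tau": joint torques, N m; "position": TCP position; "tcp_rot": TCP orientation; "force": force on the tool from outside, world axes, zero at the start; "moment": the same for the moment, N m; "opening": opening from 0.0 (shut) to 1.0 (fully open).
Only numpy, scipy, OpenCV 4.12 (cv2) and the standard library are available. Lean on these libraries where they do the work, as an engineer would, in place of code of your own. Each camera call takes 0.05 s, during which the arm holds its last target. There are 200 camera calls.

## Working session

There is one attempt and no reset: what is moved stays moved. The work goes in short steps, Python scripts to look and compute and a tool call to move; the robot and the scene stay as the last step left them, time stands still between calls to the robot, and variables do not carry over. Pictures are saved under pics/ and viewed, on a budget of 14 in all, crops included, one or two more only if the job needs it, and the job is handed in when it is done.

Besides the shell and the picture viewer there is one more tool, called after "Emit:" by a JSON object that holds its "fn" and its "kwargs". drive_tool: Moves the arm, as the interface text tells. Its arguments: {"type":"object","properties":{"commands":{"type":"array"}},"required":["commands"]}

```bash
mkdir -p pics; python3 - <<'E'
from rig import bot,imaging
import cv2,numpy as np
s=bot.read_state();print({k:np.round(v,3).tolist() for k,v in s.items()})
for n in("scene","top"):
    p,d=imaging.capture(n);cv2.imwrite(f"pics/{n}0.png",p[:,:,::-1]);np.save(f"pics/{n}0.npy",d)
    c=imaging.get_calibration(n);print(n,np.round(c['mtx'],1).tolist(),np.round(c['world_to_cam'],3).tolist())
    np.savez(f"pics/{n}0.npz",p=p,d=d,K=c['mtx'],T=c['world_to_cam'])
E
```

```text
{'time_s': 0.0, 'joint_positions': [-80.243, 30.278, 82.158, -0.002, 67.689, -10.226], 'qvel': [0.115, -0.037, -0.084, 0.031, 0.138, 0.087], 'tau': [0.0, -44.004, -17.659, 0.063, 0.058, -0.0], 'position': [0.213, -0.587, 0.218], 'tcp_rot': [[0.342, -0.0, 0.94], [-0.94, 0.002, 0.342], [-0.002, -1.0, 0.0]], 'force': [-0.283, 0.307, 0.823], 'moment': [0.002, -0.006, -0.038], 'opening': 0.997}
scene [[466.9, 0.0, 252.3], [0.0, 466.9, 195.7], [0.0, 0.0, 1.0]] [[0.241, 0.97, -0.013, -0.1], [0.69, -0.181, -0.701, -0.323], [-0.683, 0.16, -0.713, 1.645], [0.0, 0.0, 0.0, 1.0]]
top [[393.0, 0.0, 253.3], [0.0, 393.0, 190.3], [0.0, 0.0, 1.0]] [[-0.023, -0.999, -0.034, 0.017], [-0.981, 0.03, -0.194, 0.543], [0.195, 0.029, -0.98, 0.85], [0.0, 0.0, 0.0, 1.0]]
```

View pics/top0.png

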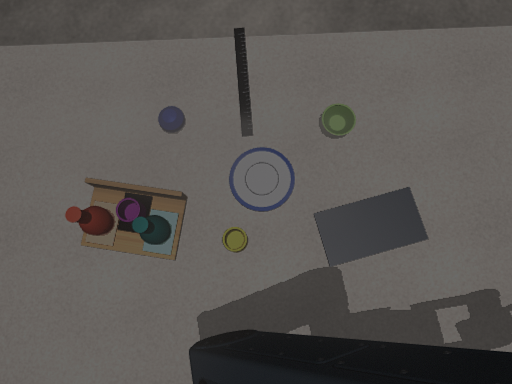

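View pics/scene0.png

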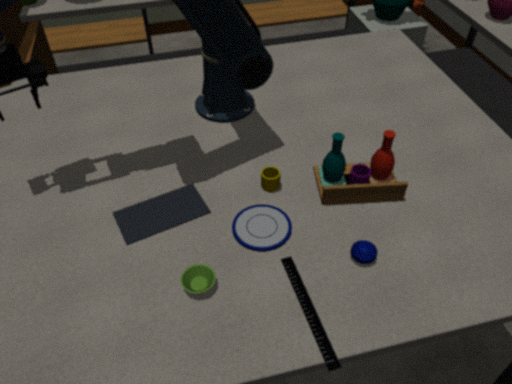

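The top view shows the coral vase (foot about 97,220), teal vase (about 155,230), plum holder (128,210), lemon holder (235,240), board centre (262,179) and mat centre (370,227). The scene view agrees with this. Next I'll turn pixels and depth into world points from both views.

```bash
cat > h.py <<'E'
import numpy as np,cv2
def world(d,K,T):
    v,u=np.indices(d.shape);P=np.stack([(u-K[0,2])/K[0,0]*d,(v-K[1,2])/K[1,1]*d,d],-1)
    return (P-T[:3,3])@T[:3,:3]
def circ(xy):
    A=np.c_[2*xy,np.ones(len(xy))];s=np.linalg.lstsq(A,(xy**2).sum(1),rcond=None)[0]
    return s[:2],np.sqrt(s[2]+s[:2]@s[:2])
E
python3 - <<'E'
import numpy as np,cv2
from h import *
np.set_printoptions(precision=4,suppress=True)
for n in("top","scene"):
    z=np.load(f"pics/{n}0.npz");p,d,K,T=z['p'],z['d'],z['K'],z['T'];W=world(d,K,T)
    hsv=cv2.cvtColor(p,cv2.COLOR_RGB2HSV);H,S,V=[hsv[...,i].astype(int) for i in range(3)]
    R=(d>0)&(W[...,0]>.3)&(W[...,0]<1.1)&(abs(W[...,1])<.7)
    t=R&(abs(W[...,2])<.004);print(n,'table z',np.median(W[t][:,2]))
    def rep(name,m,f=0):
        q=W[m&R]
        if len(q)<8:print(name,len(q));return
        lo,hi=np.percentile(q,2,0),np.percentile(q,98,0)
        print(name,len(q),'mid',(lo+hi)/2,'ext',hi-lo,'zmed',np.median(q[:,2]), 'zmax',hi[2])
    Z=W[...,2]
    cols={'coral':((H<8)|(H>172))&(S>150),'teal':(H>80)&(H<98)&(S>140),'plum':(H>140)&(H<165)&(S>110),'lemon':(H>24)&(H<34)&(S>120)}
    for k,m in cols.items():
        q=W[m&R];zt=np.percentile(q[:,2],99) if len(q) else 0
        rep(k,m); rep(k+' top',m&(Z>zt-.008))
        rep(k+' z25-50',m&(Z>.025)&(Z<.07))
        if k in('plum','lemon'):
            q=W[m&R&(Z>zt-.006)];print('  circ',circ(q[:,:2]))
    m=(V<75)&(S<80)&(Z>0)&(Z<.012)&R&(W[...,1]<-.1)&(W[...,0]>.45)
    m=cv2.morphologyEx(m.astype(np.uint8),cv2.MORPH_OPEN,np.ones((5,5)))
    nn,l,st,_=cv2.connectedComponentsWithStats(m);i=1+np.argmax(st[1:,4]);q=W[l==i]
    print('mat',cv2.minAreaRect((q[:,:2]*1000).astype(np.float32)),np.median(q[:,2]))
    m=R&(H>105)&(H<125)&(S>110)&(Z<.02);
    nn,l,st,_=cv2.connectedComponentsWithStats(m.astype(np.uint8),connectivity=8)
    for i in range(1,nn):
        if st[i,4]>60:
            q=W[l==i];print('blue',st[i,4],circ(q[:,:2]),np.median(q[:,2]))
    # stand wood: rail top
    m=R&(Z>.055)&(Z<.075)&(H>8)&(H<24)&(S>60);rep('rail',m)
    q=W[m];
    if len(q)>8:print(cv2.minAreaRect((q[:,:2]*1000).astype(np.float32)))
    m=R&(Z>.008)&(Z<.022)&(W[...,1]>.1)&(W[...,0]<.8);q=W[m];print('stand',cv2.minAreaRect((q[:,:2]*1000).astype(np.float32)),np.median(q[:,2]))
    x=(lambda:0)
top=cv2.imread('pics/top0.png')[160:280,50:200];cv2.imwrite('pics/c1.png',np.clip(cv2.resize(top,(750,600),interpolation=cv2.INTER_CUBIC)*1.8,0,255).astype(np.uint8))
E
```

```text
top table z 0.0008110695589247941
coral 252 mid [0.4798 0.3583 0.1308] ext [0.0405 0.0373 0.0784] zmed 0.11044313169664505 zmax 0.1700598782790505
coral top 105 mid [0.4838 0.3652 0.1676] ext [0.0265 0.023  0.005 ] zmed 0.16750925548901435 zmax 0.170105473370465
coral z25-50 0
teal 0
teal top 0
teal z25-50 0
plum 267 mid [0.5031 0.2874 0.0494] ext [0.0501 0.0494 0.0489] zmed 0.029102035911529146 zmax 0.07387825915968509
plum top 103 mid [0.504  0.2869 0.0713] ext [0.0525 0.0516 0.0066] zmed 0.07129275643042493 zmax 0.07456678996300886
plum z25-50 181 mid [0.5032 0.2874 0.0476] ext [0.0455 0.043  0.0441] zmed 0.027699996191438397 zmax 0.06964419193735476
  circ (array([0.5043, 0.287 ]), np.float64(0.025183902094719733))
lemon 394 mid [0.4329 0.0481 0.0328] ext [0.0494 0.0495 0.0493] zmed 0.012472996068308345 zmax 0.057443362844456086
lemon top 134 mid [0.4337 0.0472 0.0552] ext [0.0517 0.0517 0.0067] zmed 0.055078100096014784 zmax 0.058525591517613766
lemon z25-50 135 mid [0.4337 0.0472 0.0551] ext [0.0517 0.0517 0.0068] zmed 0.055064621643995955 zmax 0.0585227089205219
  circ (array(
[... 2045 characters left out ...]
[0.1553 0.2664 0.0297] zmed 0.04757987445146993 zmax 0.055905511473472905
  circ (array([0.4794, 0.158 ]), np.float64(0.12229604267828637))
mat ((501.1114196777344, -300.8823547363281), (101.9571304321289, 177.58087158203125), 0.8862170577049255) 0.0035473438494499116
blue 388 (array([ 0.587 , -0.0176]), np.float64(0.0750284593601299)) 0.007270676481678151
rail 437 mid [0.5516 0.2773 0.0617] ext [0.0698 0.2179 0.0118] zmed 0.06313065860201778 zmax 0.06762411119294214
((520.9754638671875, 284.8968505859375), (229.3333740234375, 107.44522094726562), 79.61961364746094)
stand ((555.553955078125, 362.48736572265625), (372.2948913574219, 447.6750183105469), 10.586053848266602) 0.014457610331615571
```

View pics/c1.png

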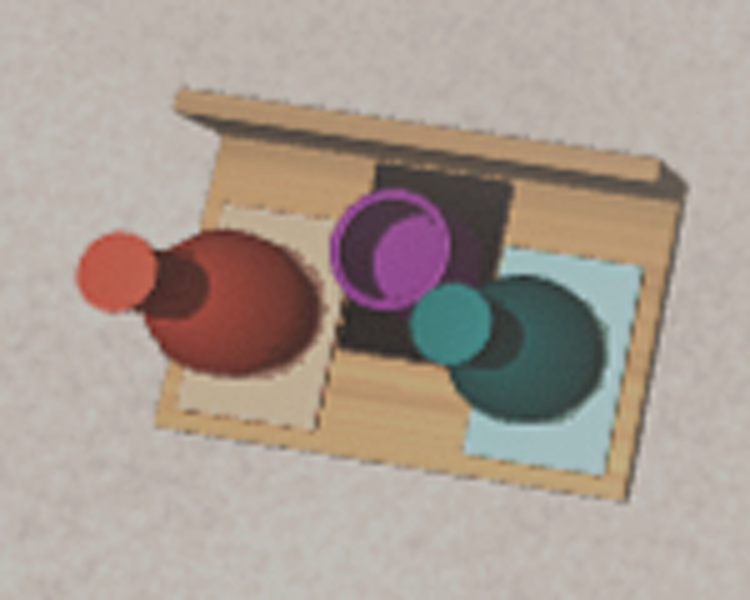

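The two views agree to within 4–7 mm. The stand is yawed about -10°, with coral near (.487,.363), teal near (.463,.225) and plum near (.508,.287). I'll square the tool to the world axes and look at the mat on the way past.

Emit:
{"fn": "drive_tool", "kwargs": {"commands": [{"wy":0.111,"dy":-0.8},{"wy":0.111,"dy":-0.8},{"dy":-0.8},{"dy":-0.8},{"dy":0}]}}

```text
schema error: expected keys dx, dy, dz, wx, wy, wz, grip
```

Emit:
{"fn": "drive_tool", "kwargs": {"commands": [{"dx":-0.5,"dz":0.4},{"dx":-1,"dz":0.7},{"dx":-1,"dz":0.7},{"dx":-1,"dz":0.7},{"dx":-1,"dz":0.7},{"dx":-1,"dz":0.7},{"dx":-0.8,"dz":0.6},{"dx":0}]}}

```text
schema error: expected keys dx, dy, dz, wx, wy, wz, grip
```

```bash
cat >> h.py <<'E'
def snap(name,n="wrist"):
    from rig import bot,imaging
    s=bot.read_state();c=imaging.get_calibration(n);p,d=imaging.capture(n)
    np.savez(f"pics/{name}.npz",p=p,d=d,K=c['mtx'],T=c['world_to_cam'])
    cv2.imwrite(f"pics/{name}.png",np.clip(p[:,:,::-1]*1.6,0,255).astype(np.uint8))
    print(s['time_s'],np.round(s['position'],4),np.round(s['tcp_rot'],3).tolist(),np.round(s['force'],1),s['opening'])
def pix(name,uv,z):
    q=np.load(f"pics/{name}.npz");K,T=q['K'],q['T'];R=T[:3,:3];C=-R.T@T[:3,3]
    r=np.c_[np.array(uv,float),np.ones(len(uv))]@np.linalg.inv(K).T@R
    return C+r*((z-C[2])/r[:,2])[:,None]
E
python3 -c "
from h import *
snap('w1')
print(-np.load('pics/w1.npz')['T'][:3,:3].T@np.load('pics/w1.npz')['T'][:3,3],np.load('pics/w1.npz')['T'].round(3).tolist())"
```

```text
0.1 [ 0.2135 -0.5867  0.2179] [[0.342, -0.0, 0.94], [-0.94, 0.002, 0.342], [-0.002, -1.0, 0.0]] [-0.2 -0.4 -0.8] 1.0027226112558172
[ 0.27507196 -0.56428736  0.38385021] [[0.341, -0.94, -0.003, -0.623], [-0.912, -0.332, 0.24, -0.029], [-0.227, -0.079, -0.971, 0.39], [0.0, 0.0, 0.0, 1.0]]
```

View pics/w1.png

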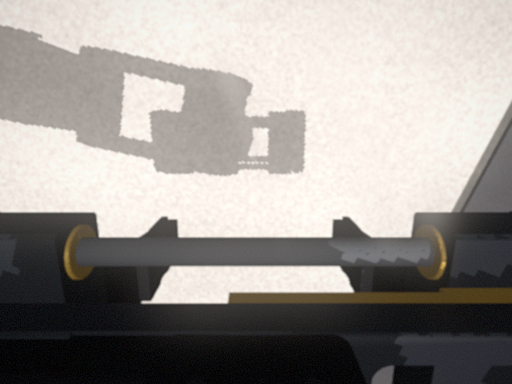

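All seven keys are required, and the wrist view so far shows only bare table, shadow and the mat's edge at right. I'll resend with the full key set.

Emit:
{"fn": "drive_tool", "kwargs": {"commands": [{"dx":0,"dy":-0.8,"dz":0,"wx":0,"wy":0.111,"wz":0,"grip":87},{"dx":0,"dy":-0.8,"dz":0,"wx":0,"wy":0.111,"wz":0,"grip":87},{"dx":0,"dy":-0.8,"dz":0,"wx":0,"wy":0,"wz":0,"grip":87},{"dx":0,"dy":-0.8,"dz":0,"wx":0,"wy":0,"wz":0,"grip":87},{"dx":0,"dy":0,"dz":0,"wx":0,"wy":0,"wz":0,"grip":87}]}}

```text
time_s: 0.78
position: [0.2139, -0.5887, 0.3496]
tcp_rot: [[0.0, 0.001, 1.0], [-1.0, -0.006, 0.0], [0.006, -1.0, 0.001]]
force: [-0.7, 0.4, -0.5]
opening: 0.998
```

Emit:
{"fn": "drive_tool", "kwargs": {"commands": [{"dx":-0.5,"dy":0,"dz":0.4,"wx":0,"wy":0,"wz":0,"grip":87},{"dx":-1,"dy":0,"dz":0.7,"wx":0,"wy":0,"wz":0,"grip":87},{"dx":-1,"dy":0,"dz":0.7,"wx":0,"wy":0,"wz":0,"grip":87},{"dx":-1,"dy":0,"dz":0.7,"wx":0,"wy":0,"wz":0,"grip":87},{"dx":-1,"dy":0,"dz":0.7,"wx":0,"wy":0,"wz":0,"grip":87},{"dx":-1,"dy":0,"dz":0.7,"wx":0,"wy":0,"wz":0,"grip":87},{"dx":-1,"dy":0,"dz":0.7,"wx":0,"wy":0,"wz":0,"grip":87},{"dx":-1,"dy":0,"dz":0.6,"wx":0,"wy":0,"wz":0,"grip":87}]}}

```text
time_s: 1.78
position: [0.4217, -0.2834, 0.3449]
tcp_rot: [[0.001, -0.002, 1.0], [-1.0, 0.004, 0.001], [-0.004, -1.0, -0.002]]
force: [0.1, 0.0, 0.3]
opening: 1.002
```

```bash
python3 -c "
from h import *
snap('w2')"
```

```text
1.775 [ 0.4217 -0.2834  0.3449] [[0.001, -0.002, 1.0], [-1.0, 0.004, 0.001], [-0.004, -1.0, -0.002]] [0.1 0.  0.3] 1.0022509436411657
```

View pics/w2.png

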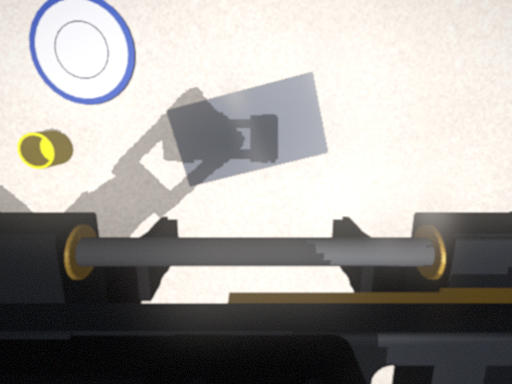

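w2 shows the mat corners at (167,110), (312,72), (327,152) and (190,185), the board centre at about (82,49), and the lemon rim at about (40,150). I'll locate these while travelling to the stand.

```bash
python3 - <<'E'
from h import *
np.set_printoptions(precision=4,suppress=True)
m=pix('w2',[(167,110),(312,72),(327,152),(190,185)],.004);print(m,m.mean(0))
print('edges',np.linalg.norm(np.diff(m,axis=0),axis=1))
q=np.load('pics/w2.npz');W=world(q['d'],q['K'],q['T'])
print('depth z mat',W[150,300,2],'board',W[49,82,2],'table',W[200,380,2])
print('board',pix('w2',[(82,49)],.008),'lemon rim',pix('w2',[(39,150)],.054))
E
```

```text
[[ 0.4951 -0.1402  0.004 ]
 [ 0.5524 -0.3699  0.004 ]
 [ 0.4282 -0.4005  0.004 ]
 [ 0.3718 -0.1709  0.004 ]] [ 0.4619 -0.2704  0.004 ]
edges [0.2368 0.1279 0.2364]
depth z mat 0.0038001822749476367 board 0.008493873687090151 table -3.984726225901853e-05
board [[ 0.5847 -0.018   0.008 ]] lemon rim [[0.4365 0.0413 0.054 ]]
```

Emit:
{"fn": "drive_tool", "kwargs": {"commands": [{"dx":-0.5,"dy":0,"dz":0,"wx":0,"wy":0,"wz":0,"grip":87},{"dx":-1,"dy":0,"dz":0,"wx":0,"wy":0,"wz":0,"grip":87},{"dx":-1,"dy":0,"dz":0,"wx":0,"wy":0,"wz":0,"grip":87},{"dx":-1,"dy":0,"dz":0,"wx":0,"wy":0,"wz":0,"grip":87},{"dx":-1,"dy":0,"dz":0,"wx":0,"wy":0,"wz":0,"grip":87},{"dx":-1,"dy":0,"dz":0,"wx":0,"wy":0,"wz":0,"grip":87},{"dx":-1,"dy":0,"dz":0,"wx":0,"wy":0,"wz":0,"grip":87},{"dx":-1,"dy":0,"dz":0,"wx":0,"wy":0,"wz":0,"grip":87}]}}

```text
time_s: 2.82
position: [0.4199, 0.0142, 0.3459]
tcp_rot: [[-0.001, -0.002, 1.0], [-1.0, 0.001, -0.001], [-0.001, -1.0, -0.002]]
force: [-0.3, -0.1, -0.3]
opening: 0.999
```

Emit:
{"fn": "drive_tool", "kwargs": {"commands": [{"dx":-1,"dy":0,"dz":0,"wx":0,"wy":0,"wz":0,"grip":87},{"dx":-1,"dy":0,"dz":0,"wx":0,"wy":0,"wz":0,"grip":87},{"dx":-1,"dy":0,"dz":-0.2,"wx":0,"wy":0,"wz":0,"grip":87},{"dx":-1,"dy":0,"dz":-0.2,"wx":0,"wy":0,"wz":0,"grip":87},{"dx":-1,"dy":0,"dz":-0.2,"wx":0,"wy":0,"wz":0,"grip":87},{"dx":-1,"dy":0,"dz":-0.2,"wx":0,"wy":0,"wz":0,"grip":87},{"dx":-0.5,"dy":0,"dz":0,"wx":0,"wy":0,"wz":0,"grip":87},{"dx":0,"dy":0,"dz":0,"wx":0,"wy":0,"wz":0,"grip":87}]}}

```text
time_s: 3.82
position: [0.3881, 0.273, 0.3458]
tcp_rot: [[0.002, -0.002, 1.0], [-1.0, -0.001, 0.002], [0.001, -1.0, -0.002]]
force: [0.3, -0.2, 0.0]
opening: 0.998
```

```bash
python3 -c "
from h import *
snap('w3')"
```

```text
3.825 [0.3881 0.273  0.3458] [[0.002, -0.002, 1.0], [-1.0, -0.001, 0.002], [0.001, -1.0, -0.002]] [ 0.3 -0.2  0. ] 0.9984860461135293
```

View pics/w3.png

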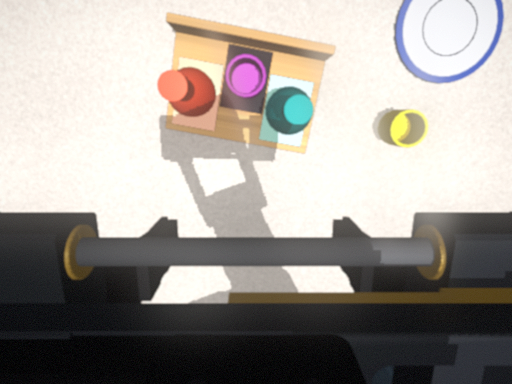

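w3 shows the coral lip at about (172,85), teal lip (294,109), plum rim (246,76), lemon rim (409,128) and the coasters. I'll compute their positions from pixel rays at known heights and check against depth.

```bash
python3 - <<'E'
from h import *
np.set_printoptions(precision=4,suppress=True)
q=np.load('pics/w3.npz');W=world(q['d'],q['K'],q['T'])
hs=cv2.cvtColor(q['p'],cv2.COLOR_RGB2HSV);print([hs[v,u].tolist() for u,v in[(172,85),(294,109),(246,76),(230,90),(409,128),(190,65),(305,88)]])
for n,(u,v),z,r in(('coral',(172,85),.166,22),('teal',(294,109),.166,24),('plum',(246,76),.070,27),('lemon',(409,128),.054,25)):
    yy,xx=np.indices(W.shape[:2]);near=(xx-u)**2+(yy-v)**2<r*r
    zz=W[...,2][near];zt=np.percentile(zz,97)
    Q=W[near&(abs(W[...,2]-z)<.006)]
    lo,hi=np.percentile(Q[:,:2],1,0),np.percentile(Q[:,:2],99,0)
    print(n,len(Q),'ztop',zt,'mean',Q[:,:2].mean(0),'mid',(lo+hi)/2,'ext',hi-lo,'ray',pix('w3',[(u,v)],z))
im=cv2.imread('pics/w3.png')[5:165,150:350];cv2.imwrite('pics/c2.png',cv2.resize(im,(750,600),interpolation=cv2.INTER_CUBIC))
E
```

```text
[[6, 137, 166], [89, 150, 138], [150, 122, 148], [169, 75, 95], [23, 113, 131], [24, 44, 162], [92, 20, 165]]
coral 764 ztop 0.16736275739852616 mean [0.4847 0.3628] mid [0.4848 0.363 ] ext [0.0304 0.0306] ray [[0.4851 0.3626 0.166 ]]
teal 721 ztop 0.1669971655813104 mean [0.4603 0.2266] mid [0.4603 0.2267] ext [0.0296 0.0303] ray [[0.4604 0.231  0.166 ]]
plum 480 ztop 0.07081577065863849 mean [0.5075 0.2873] mid [0.5064 0.2873] ext [0.0539 0.0544] ray [[0.5055 0.2859 0.07  ]]
lemon 463 ztop 0.05427467551396014 mean [0.436  0.0478] mid [0.4361 0.0484] ext [0.0533 0.0533] ray [[0.4359 0.0476 0.054 ]]
```

View pics/c2.png

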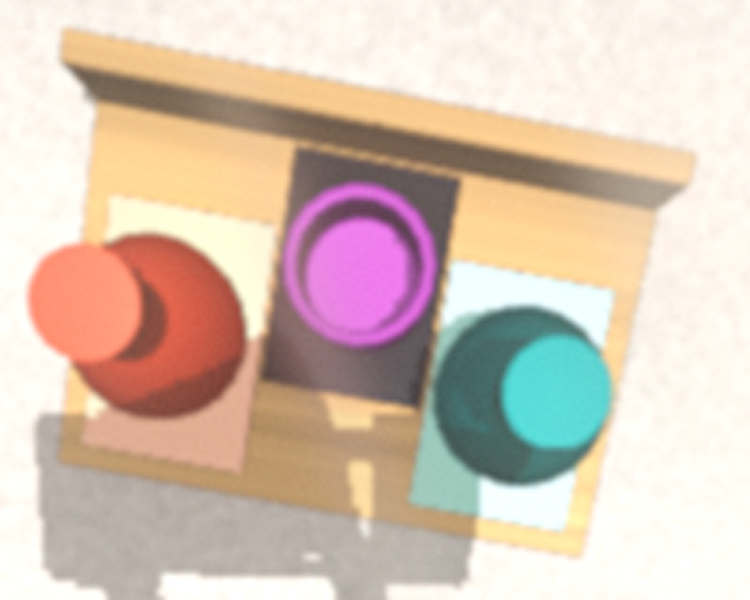

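The wrist depth gives teal at (.460,.2267) and coral at (.485,.363). Their spacing of 139 mm and lip height of .166 match the text. Now above the teal vase.

Emit:
{"fn": "drive_tool", "kwargs": {"commands": [{"dx":0.29,"dy":0.5,"dz":0.45,"wx":0,"wy":0,"wz":0,"grip":87},{"dx":0.29,"dy":0.8,"dz":0.45,"wx":0,"wy":0,"wz":0,"grip":87},{"dx":0.29,"dy":0.8,"dz":0.45,"wx":0,"wy":0,"wz":0,"grip":87},{"dx":0.29,"dy":0.8,"dz":0.45,"wx":0,"wy":0,"wz":0,"grip":87},{"dx":0,"dy":0.2,"dz":0,"wx":0,"wy":0,"wz":0,"grip":87},{"dx":0,"dy":0,"dz":0,"wx":0,"wy":0,"wz":0,"grip":87},{"dx":0,"dy":0,"dz":0,"wx":0,"wy":0,"wz":0,"grip":87}]}}

```text
time_s: 4.75
position: [0.4616, 0.2266, 0.224]
tcp_rot: [[0.0, 0.002, 1.0], [-1.0, 0.001, 0.0], [-0.001, -1.0, 0.002]]
force: [0.7, -0.5, 0.7]
opening: 1.002
```

```bash
python3 - <<'E'
from h import *
np.set_printoptions(precision=4,suppress=True)
f=lambda L:[(150+a/3.75,5+b/3.75) for a,b in L]
for n,L in(('peach',[(110,197),(277,225),(240,470),(82,440)]),('mint',[(450,262),(614,288),(565,530),(410,500)]),('black',[(297,148),(460,180),(418,410),(265,380)])):
    m=pix('w3',f(L),.016);print(n,m.mean(0),np.linalg.norm(np.diff(m,axis=0),axis=1))
E
```

```text
peach [0.4845 0.3631 0.016 ] [0.0677 0.0988 0.0674]
mint [0.46   0.2252 0.016 ] [0.0679 0.0997 0.0679]
black [0.5056 0.2875 0.016 ] [0.0661 0.0907 0.065 ]
```

Emit:
{"fn": "drive_tool", "kwargs": {"commands": [{"dx":0,"dy":0.6,"dz":-0.03,"wx":0,"wy":0,"wz":0,"grip":87},{"dx":0,"dy":0.6,"dz":0,"wx":0,"wy":0,"wz":0,"grip":87},{"dx":0,"dy":0.6,"dz":0,"wx":0,"wy":0,"wz":0,"grip":87},{"dx":0,"dy":0.4,"dz":0,"wx":0,"wy":0,"wz":0,"grip":50},{"dx":0,"dy":0,"dz":0,"wx":0,"wy":0,"wz":0,"grip":50},{"dx":0,"dy":0,"dz":0,"wx":0,"wy":0,"wz":0,"grip":38},{"dx":0,"dy":0,"dz":0,"wx":0,"wy":0,"wz":0,"grip":33}]}}

```text
time_s: 5.62
position: [0.4611, 0.2266, 0.1359]
tcp_rot: [[0.0, 0.002, 1.0], [-1.0, 0.001, 0.0], [-0.001, -1.0, 0.002]]
force: [0.2, -0.9, -0.3]
opening: 0.633
```

Emit:
{"fn": "drive_tool", "kwargs": {"commands": [{"dx":0,"dy":0,"dz":0,"wx":0,"wy":0,"wz":0,"grip":30},{"dx":0,"dy":0,"dz":0,"wx":0,"wy":0,"wz":0,"grip":28},{"dx":0,"dy":0,"dz":0,"wx":0,"wy":0,"wz":0,"grip":20},{"dx":0,"dy":0,"dz":0,"wx":0,"wy":0,"wz":0,"grip":0},{"dx":0,"dy":0,"dz":0,"wx":0,"wy":0,"wz":0,"grip":0}]}}

```text
time_s: 6.25
position: [0.4606, 0.2262, 0.135]
tcp_rot: [[0.0, 0.001, 1.0], [-1.0, -0.0, 0.0], [0.0, -1.0, 0.001]]
force: [0.3, -1.7, 3.2]
opening: 0.34
```

Emit:
{"fn": "drive_tool", "kwargs": {"commands": [{"dx":0,"dy":0,"dz":0,"wx":0,"wy":0,"wz":0,"grip":0},{"dx":0,"dy":0,"dz":0,"wx":0,"wy":0,"wz":0,"grip":0},{"dx":0,"dy":-0.1,"dz":0,"wx":0,"wy":0,"wz":0,"grip":0},{"dx":0,"dy":-0.15,"dz":0,"wx":0,"wy":0,"wz":0,"grip":0},{"dx":0,"dy":0,"dz":0,"wx":0,"wy":0,"wz":0,"grip":0}]}}

```text
time_s: 6.88
position: [0.4603, 0.2264, 0.1448]
tcp_rot: [[0.0, 0.0, 1.0], [-1.0, 0.0, 0.0], [-0.0, -1.0, 0.0]]
force: [1.1, -1.2, -3.1]
opening: 0.339
```

The teal vase is held: the force in z is about 3 N and the pose is steady. Now carry it to the mat at (.476,-.323), well above everything.

Emit:
{"fn": "drive_tool", "kwargs": {"commands": [{"dx":0,"dy":-0.4,"dz":0,"wx":0,"wy":0,"wz":0,"grip":0},{"dx":0,"dy":-0.6,"dz":0,"wx":0,"wy":0,"wz":0,"grip":0},{"dx":0,"dy":-0.6,"dz":0,"wx":0,"wy":0,"wz":0,"grip":0},{"dx":0.2,"dy":-0.3,"dz":0.04,"wx":0,"wy":0,"wz":0,"grip":0},{"dx":0.4,"dy":0,"dz":0.04,"wx":0,"wy":0,"wz":0,"grip":0},{"dx":0.6,"dy":0,"dz":0.04,"wx":0,"wy":0,"wz":0,"grip":0},{"dx":0.8,"dy":0,"dz":0.04,"wx":0,"wy":0,"wz":0,"grip":0},{"dx":1,"dy":0,"dz":0.04,"wx":0,"wy":0,"wz":0,"grip":0}]}}

```text
time_s: 7.88
position: [0.4674, 0.1046, 0.2195]
tcp_rot: [[0.001, -0.002, 1.0], [-1.0, -0.0, 0.001], [0.0, -1.0, -0.002]]
force: [0.7, 0.1, -4.0]
opening: 0.34
```

Emit:
{"fn": "drive_tool", "kwargs": {"commands": [{"dx":1,"dy":0,"dz":0.03,"wx":0,"wy":0,"wz":0,"grip":0},{"dx":1,"dy":0,"dz":0.03,"wx":0,"wy":0,"wz":0,"grip":0},{"dx":1,"dy":0,"dz":0.03,"wx":0,"wy":0,"wz":0,"grip":0},{"dx":1,"dy":0,"dz":0.03,"wx":0,"wy":0,"wz":0,"grip":0},{"dx":1,"dy":0,"dz":0.03,"wx":0,"wy":0,"wz":0,"grip":0},{"dx":1,"dy":0,"dz":0.03,"wx":0,"wy":0,"wz":0,"grip":0},{"dx":1,"dy":0,"dz":0.03,"wx":0,"wy":0,"wz":0,"grip":0},{"dx":1,"dy":0,"dz":0,"wx":0,"wy":0,"wz":0,"grip":0}]}}

```text
time_s: 8.88
position: [0.4752, -0.2155, 0.2193]
tcp_rot: [[-0.001, -0.003, 1.0], [-1.0, 0.002, -0.001], [-0.002, -1.0, -0.003]]
force: [0.3, 0.1, -3.5]
opening: 0.34
```

Emit:
{"fn": "drive_tool", "kwargs": {"commands": [{"dx":1,"dy":0,"dz":0,"wx":0,"wy":0,"wz":0,"grip":0},{"dx":0.8,"dy":0,"dz":0,"wx":0,"wy":0,"wz":0,"grip":0},{"dx":0.6,"dy":0,"dz":0,"wx":0,"wy":0,"wz":0,"grip":0},{"dx":0.3,"dy":0,"dz":0,"wx":0,"wy":0,"wz":0,"grip":0},{"dx":0,"dy":0,"dz":0,"wx":0,"wy":0,"wz":0,"grip":0},{"dx":0,"dy":0,"dz":0,"wx":0,"wy":0,"wz":0,"grip":0}]}}

```text
time_s: 9.62
position: [0.4765, -0.3203, 0.2205]
tcp_rot: [[0.001, -0.001, 1.0], [-1.0, 0.002, 0.001], [-0.002, -1.0, -0.001]]
force: [0.1, -0.3, -4.4]
opening: 0.336
```

Emit:
{"fn": "drive_tool", "kwargs": {"commands": [{"dx":0.05,"dy":0.4,"dz":0,"wx":0,"wy":0,"wz":0,"grip":0},{"dx":0,"dy":0.6,"dz":0,"wx":0,"wy":0,"wz":0,"grip":0},{"dx":0,"dy":0.6,"dz":0,"wx":0,"wy":0,"wz":0,"grip":0},{"dx":0,"dy":0.45,"dz":0,"wx":0,"wy":0,"wz":0,"grip":0},{"dx":0,"dy":0.2,"dz":0,"wx":0,"wy":0,"wz":0,"grip":0},{"dx":0,"dy":0.08,"dz":0,"wx":0,"wy":0,"wz":0,"grip":0},{"dx":0,"dy":0,"dz":0,"wx":0,"wy":0,"wz":0,"grip":0}]}}

```text
time_s: 10.5
position: [0.4771, -0.3238, 0.1278]
tcp_rot: [[0.0, 0.001, 1.0], [-1.0, -0.001, 0.0], [0.001, -1.0, 0.001]]
force: [-0.1, -1.5, -4.5]
opening: 0.336
```

Emit:
{"fn": "drive_tool", "kwargs": {"commands": [{"dx":0,"dy":0.025,"dz":0,"wx":0,"wy":0,"wz":0,"grip":0},{"dx":0,"dy":0.025,"dz":0,"wx":0,"wy":0,"wz":0,"grip":0},{"dx":0,"dy":0,"dz":0,"wx":0,"wy":0,"wz":0,"grip":0}]}}

```text
time_s: 10.88
position: [0.4768, -0.3238, 0.1258]
tcp_rot: [[-0.0, 0.0, 1.0], [-1.0, -0.0, -0.0], [0.0, -1.0, 0.0]]
force: [0.5, 0.4, -3.5]
opening: 0.341
```

Emit:
{"fn": "drive_tool", "kwargs": {"commands": [{"dx":0,"dy":0.025,"dz":0,"wx":0,"wy":0,"wz":0,"grip":0},{"dx":0,"dy":0.025,"dz":0,"wx":0,"wy":0,"wz":0,"grip":0},{"dx":0,"dy":0,"dz":0,"wx":0,"wy":0,"wz":0,"grip":0}]}}

```text
time_s: 11.25
position: [0.4767, -0.3236, 0.1234]
tcp_rot: [[0.0, -0.0, 1.0], [-1.0, 0.0, 0.0], [-0.0, -1.0, -0.0]]
force: [-0.8, 0.1, -3.6]
opening: 0.342
```

Emit:
{"fn": "drive_tool", "kwargs": {"commands": [{"dx":0,"dy":0.02,"dz":0,"wx":0,"wy":0,"wz":0,"grip":0},{"dx":0,"dy":0,"dz":0,"wx":0,"wy":0,"wz":0,"grip":0}]}}

```text
time_s: 11.5
position: [0.477, -0.3239, 0.1231]
tcp_rot: [[0.0, 0.0, 1.0], [-1.0, -0.001, 0.0], [0.001, -1.0, 0.0]]
force: [-1.0, -0.1, -0.8]
opening: 0.341
```

Contact came at .123 as predicted. I'll press a touch further, release, retreat straight up, then go to the coral vase.

Emit:
{"fn": "drive_tool", "kwargs": {"commands": [{"dx":0,"dy":0.01,"dz":0,"wx":0,"wy":0,"wz":0,"grip":0},{"dx":0,"dy":0,"dz":0,"wx":0,"wy":0,"wz":0,"grip":33},{"dx":0,"dy":0,"dz":0,"wx":0,"wy":0,"wz":0,"grip":40},{"dx":0,"dy":0,"dz":0,"wx":0,"wy":0,"wz":0,"grip":60},{"dx":0,"dy":0,"dz":0,"wx":0,"wy":0,"wz":0,"grip":87},{"dx":0,"dy":0,"dz":0,"wx":0,"wy":0,"wz":0,"grip":87},{"dx":0,"dy":0,"dz":0,"wx":0,"wy":0,"wz":0,"grip":87}]}}

```text
time_s: 12.38
position: [0.4768, -0.3237, 0.1223]
tcp_rot: [[0.0, -0.0, 1.0], [-1.0, 0.0, 0.0], [-0.0, -1.0, -0.0]]
force: [-0.6, -0.3, 0.0]
opening: 0.826
```

Emit:
{"fn": "drive_tool", "kwargs": {"commands": [{"dx":0,"dy":-0.4,"dz":0,"wx":0,"wy":0,"wz":0,"grip":87},{"dx":0,"dy":-0.8,"dz":0,"wx":0,"wy":0,"wz":0,"grip":87},{"dx":0,"dy":-0.8,"dz":0,"wx":0,"wy":0,"wz":0,"grip":87},{"dx":0,"dy":-0.5,"dz":0,"wx":0,"wy":0,"wz":0,"grip":87},{"dx":-0.5,"dy":0,"dz":0,"wx":0,"wy":0,"wz":0,"grip":87},{"dx":-1,"dy":0,"dz":0,"wx":0,"wy":0,"wz":0,"grip":87},{"dx":-1,"dy":0,"dz":0,"wx":0,"wy":0,"wz":0,"grip":87},{"dx":-1,"dy":0,"dz":0,"wx":0,"wy":0,"wz":0,"grip":87}]}}

```text
time_s: 13.38
position: [0.4755, -0.1807, 0.2215]
tcp_rot: [[0.0, -0.002, 1.0], [-1.0, 0.002, 0.0], [-0.002, -1.0, -0.002]]
force: [0.5, 0.5, 0.3]
opening: 1.003
```

Emit:
{"fn": "drive_tool", "kwargs": {"commands": [{"dx":-1,"dy":0,"dz":0,"wx":0,"wy":0,"wz":0,"grip":87},{"dx":-1,"dy":0,"dz":0,"wx":0,"wy":0,"wz":0,"grip":87},{"dx":-1,"dy":0,"dz":0,"wx":0,"wy":0,"wz":0,"grip":87},{"dx":-1,"dy":0,"dz":0,"wx":0,"wy":0,"wz":0,"grip":87},{"dx":-1,"dy":0,"dz":0,"wx":0,"wy":0,"wz":0,"grip":87},{"dx":-1,"dy":0,"dz":0,"wx":0,"wy":0,"wz":0,"grip":87},{"dx":-1,"dy":0,"dz":0,"wx":0,"wy":0,"wz":0,"grip":87},{"dx":-1,"dy":0,"dz":0,"wx":0,"wy":0,"wz":0,"grip":87}]}}

```text
time_s: 14.38
position: [0.4746, 0.1384, 0.2216]
tcp_rot: [[0.001, -0.003, 1.0], [-1.0, 0.0, 0.001], [-0.0, -1.0, -0.003]]
force: [-0.0, 1.1, -0.0]
opening: 0.997
```

Emit:
{"fn": "drive_tool", "kwargs": {"commands": [{"dx":-1,"dy":0,"dz":0,"wx":0,"wy":0,"wz":0,"grip":87},{"dx":-1,"dy":0,"dz":0,"wx":0,"wy":0,"wz":0,"grip":87},{"dx":-1,"dy":0,"dz":0,"wx":0,"wy":0,"wz":0,"grip":87},{"dx":-1,"dy":0,"dz":0,"wx":0,"wy":0,"wz":0,"grip":87},{"dx":-0.8,"dy":0,"dz":0.1,"wx":0,"wy":0,"wz":0,"grip":87},{"dx":-0.4,"dy":0,"dz":0.1,"wx":0,"wy":0,"wz":0,"grip":87},{"dx":0,"dy":0,"dz":0,"wx":0,"wy":0,"wz":0,"grip":87},{"dx":0,"dy":0,"dz":0,"wx":0,"wy":0,"wz":0,"grip":87}]}}

```text
time_s: 15.38
position: [0.4841, 0.3432, 0.222]
tcp_rot: [[-0.001, -0.001, 1.0], [-1.0, -0.001, -0.001], [0.001, -1.0, -0.001]]
force: [-1.1, -0.6, -0.3]
opening: 1.0
```

Emit:
{"fn": "drive_tool", "kwargs": {"commands": [{"dx":-0.5,"dy":0,"dz":0.02,"wx":0,"wy":0,"wz":0,"grip":87},{"dx":0,"dy":0.3,"dz":0,"wx":0,"wy":0,"wz":0,"grip":87},{"dx":0,"dy":0.6,"dz":0,"wx":0,"wy":0,"wz":0,"grip":87},{"dx":0,"dy":0.6,"dz":0,"wx":0,"wy":0,"wz":0,"grip":87},{"dx":0,"dy":0.4,"dz":0,"wx":0,"wy":0,"wz":0,"grip":87},{"dx":0,"dy":0.25,"dz":0,"wx":0,"wy":0,"wz":0,"grip":60},{"dx":0,"dy":0,"dz":0,"wx":0,"wy":0,"wz":0,"grip":45},{"dx":0,"dy":0,"dz":0,"wx":0,"wy":0,"wz":0,"grip":38}]}}

```text
time_s: 16.38
position: [0.4862, 0.3646, 0.1371]
tcp_rot: [[0.0, 0.001, 1.0], [-1.0, 0.001, 0.0], [-0.001, -1.0, 0.001]]
force: [0.9, -0.9, 0.1]
opening: 0.745
```

Emit:
{"fn": "drive_tool", "kwargs": {"commands": [{"dx":0,"dy":0,"dz":0,"wx":0,"wy":0,"wz":0,"grip":33},{"dx":0,"dy":0,"dz":0,"wx":0,"wy":0,"wz":0,"grip":33},{"dx":0,"dy":0,"dz":0,"wx":0,"wy":0,"wz":0,"grip":30},{"dx":0,"dy":0,"dz":0,"wx":0,"wy":0,"wz":0,"grip":28},{"dx":0,"dy":0,"dz":0,"wx":0,"wy":0,"wz":0,"grip":15},{"dx":0,"dy":0,"dz":0,"wx":0,"wy":0,"wz":0,"grip":0},{"dx":0,"dy":0,"dz":0,"wx":0,"wy":0,"wz":0,"grip":0},{"dx":0,"dy":0,"dz":0,"wx":0,"wy":0,"wz":0,"grip":0}]}}

```text
time_s: 17.38
position: [0.4857, 0.3643, 0.1366]
tcp_rot: [[0.0, 0.0, 1.0], [-1.0, 0.0, 0.0], [-0.0, -1.0, 0.0]]
force: [-0.0, -2.2, 3.5]
opening: 0.342
```

Emit:
{"fn": "drive_tool", "kwargs": {"commands": [{"dx":0,"dy":-0.1,"dz":0,"wx":0,"wy":0,"wz":0,"grip":0},{"dx":0,"dy":-0.3,"dz":0,"wx":0,"wy":0,"wz":0,"grip":0},{"dx":0,"dy":-0.6,"dz":0,"wx":0,"wy":0,"wz":0,"grip":0},{"dx":0,"dy":-0.7,"dz":0,"wx":0,"wy":0,"wz":0,"grip":0},{"dx":0.2,"dy":-0.4,"dz":0,"wx":0,"wy":0,"wz":0,"grip":0},{"dx":0.4,"dy":0,"dz":0,"wx":0,"wy":0,"wz":0,"grip":0},{"dx":0.6,"dy":0,"dz":0,"wx":0,"wy":0,"wz":0,"grip":0},{"dx":0.8,"dy":0,"dz":0,"wx":0,"wy":0,"wz":0,"grip":0}]}}

```text
time_s: 18.38
position: [0.4843, 0.2825, 0.219]
tcp_rot: [[0.001, -0.003, 1.0], [-1.0, -0.001, 0.001], [0.001, -1.0, -0.003]]
force: [0.1, 0.5, -2.7]
opening: 0.343
```

Emit:
{"fn": "drive_tool", "kwargs": {"commands": [{"dx":1,"dy":0,"dz":-0.1,"wx":0,"wy":0,"wz":0,"grip":0},{"dx":1,"dy":0,"dz":-0.1,"wx":0,"wy":0,"wz":0,"grip":0},{"dx":1,"dy":0,"dz":-0.1,"wx":0,"wy":0,"wz":0,"grip":0},{"dx":1,"dy":0,"dz":-0.1,"wx":0,"wy":0,"wz":0,"grip":0},{"dx":1,"dy":0,"dz":-0.1,"wx":0,"wy":0,"wz":0,"grip":0},{"dx":1,"dy":0,"dz":-0.1,"wx":0,"wy":0,"wz":0,"grip":0},{"dx":1,"dy":0,"dz":-0.1,"wx":0,"wy":0,"wz":0,"grip":0},{"dx":1,"dy":0,"dz":-0.1,"wx":0,"wy":0,"wz":0,"grip":0}]}}

```text
time_s: 19.38
position: [0.4516, -0.0373, 0.2194]
tcp_rot: [[-0.001, -0.003, 1.0], [-1.0, 0.001, -0.001], [-0.001, -1.0, -0.003]]
force: [0.0, -0.6, -2.5]
opening: 0.345
```

Emit:
{"fn": "drive_tool", "kwargs": {"commands": [{"dx":1,"dy":0,"dz":-0.1,"wx":0,"wy":0,"wz":0,"grip":0},{"dx":1,"dy":0,"dz":0,"wx":0,"wy":0,"wz":0,"grip":0},{"dx":0.9,"dy":0,"dz":0,"wx":0,"wy":0,"wz":0,"grip":0},{"dx":0.7,"dy":0,"dz":0,"wx":0,"wy":0,"wz":0,"grip":0},{"dx":0.5,"dy":0,"dz":0,"wx":0,"wy":0,"wz":0,"grip":0},{"dx":0.3,"dy":0,"dz":0,"wx":0,"wy":0,"wz":0,"grip":0},{"dx":0,"dy":0,"dz":0,"wx":0,"wy":0,"wz":0,"grip":0},{"dx":0,"dy":0,"dz":0,"wx":0,"wy":0,"wz":0,"grip":0}]}}

```text
time_s: 20.38
position: [0.4492, -0.2106, 0.2202]
tcp_rot: [[0.001, -0.001, 1.0], [-1.0, 0.001, 0.001], [-0.001, -1.0, -0.001]]
force: [0.1, -0.3, -2.5]
opening: 0.345
```

Emit:
{"fn": "drive_tool", "kwargs": {"commands": [{"dx":0.12,"dy":0.4,"dz":0.02,"wx":0,"wy":0,"wz":0,"grip":0},{"dx":0,"dy":0.6,"dz":0,"wx":0,"wy":0,"wz":0,"grip":0},{"dx":0,"dy":0.6,"dz":0,"wx":0,"wy":0,"wz":0,"grip":0},{"dx":0,"dy":0.45,"dz":0,"wx":0,"wy":0,"wz":0,"grip":0},{"dx":0,"dy":0.2,"dz":0,"wx":0,"wy":0,"wz":0,"grip":0},{"dx":0,"dy":0.05,"dz":0,"wx":0,"wy":0,"wz":0,"grip":0},{"dx":0,"dy":0.04,"dz":0,"wx":0,"wy":0,"wz":0,"grip":0},{"dx":0,"dy":0,"dz":0,"wx":0,"wy":0,"wz":0,"grip":0}]}}

```text
time_s: 21.38
position: [0.4507, -0.2167, 0.1273]
tcp_rot: [[0.0, 0.001, 1.0], [-1.0, -0.001, 0.0], [0.001, -1.0, 0.001]]
force: [-0.2, 0.3, -2.4]
opening: 0.339
```

Emit:
{"fn": "drive_tool", "kwargs": {"commands": [{"dx":0,"dy":0.025,"dz":0,"wx":0,"wy":0,"wz":0,"grip":0},{"dx":0,"dy":0,"dz":0,"wx":0,"wy":0,"wz":0,"grip":0}]}}

```text
time_s: 21.62
position: [0.4505, -0.2166, 0.1259]
tcp_rot: [[-0.0, 0.0, 1.0], [-1.0, -0.0, -0.0], [0.0, -1.0, 0.0]]
force: [-0.3, -0.3, -3.1]
opening: 0.346
```

Emit:
{"fn": "drive_tool", "kwargs": {"commands": [{"dx":0,"dy":0.02,"dz":0,"wx":0,"wy":0,"wz":0,"grip":0},{"dx":0,"dy":0.015,"dz":0,"wx":0,"wy":0,"wz":0,"grip":0},{"dx":0,"dy":0,"dz":0,"wx":0,"wy":0,"wz":0,"grip":0}]}}

```text
time_s: 22.0
position: [0.4507, -0.2167, 0.1246]
tcp_rot: [[0.0, 0.001, 1.0], [-1.0, -0.0, 0.0], [0.0, -1.0, 0.001]]
force: [0.0, 0.1, -0.6]
opening: 0.342
```

Contact is felt. I'll release, rise, and go to a close look at the plum holder.

Emit:
{"fn": "drive_tool", "kwargs": {"commands": [{"dx":0,"dy":0.01,"dz":0,"wx":0,"wy":0,"wz":0,"grip":0},{"dx":0,"dy":0,"dz":0,"wx":0,"wy":0,"wz":0,"grip":33},{"dx":0,"dy":0,"dz":0,"wx":0,"wy":0,"wz":0,"grip":40},{"dx":0,"dy":0,"dz":0,"wx":0,"wy":0,"wz":0,"grip":60},{"dx":0,"dy":0,"dz":0,"wx":0,"wy":0,"wz":0,"grip":87},{"dx":0,"dy":0,"dz":0,"wx":0,"wy":0,"wz":0,"grip":87},{"dx":0,"dy":0,"dz":0,"wx":0,"wy":0,"wz":0,"grip":87}]}}

```text
time_s: 22.88
position: [0.4504, -0.2165, 0.1239]
tcp_rot: [[0.0, -0.0, 1.0], [-1.0, 0.0, 0.0], [-0.0, -1.0, -0.0]]
force: [0.1, 0.2, 0.1]
opening: 0.831
```

Emit:
{"fn": "drive_tool", "kwargs": {"commands": [{"dx":0,"dy":-0.4,"dz":0,"wx":0,"wy":0,"wz":0,"grip":87},{"dx":0,"dy":-0.8,"dz":0,"wx":0,"wy":0,"wz":0,"grip":87},{"dx":0,"dy":-0.8,"dz":0,"wx":0,"wy":0,"wz":0,"grip":87},{"dx":0,"dy":-0.8,"dz":0,"wx":0,"wy":0,"wz":0,"grip":87},{"dx":-0.5,"dy":-0.4,"dz":-0.1,"wx":0,"wy":0,"wz":0,"grip":87},{"dx":-1,"dy":0,"dz":-0.1,"wx":0,"wy":0,"wz":0,"grip":87},{"dx":-1,"dy":0,"dz":-0.1,"wx":0,"wy":0,"wz":0,"grip":87},{"dx":-1,"dy":0,"dz":-0.1,"wx":0,"wy":0,"wz":0,"grip":87}]}}

```text
time_s: 23.88
position: [0.4327, -0.0739, 0.2513]
tcp_rot: [[-0.0, -0.002, 1.0], [-1.0, 0.002, -0.0], [-0.002, -1.0, -0.002]]
force: [-0.2, 0.7, 0.8]
opening: 0.999
```

Emit:
{"fn": "drive_tool", "kwargs": {"commands": [{"dx":-1,"dy":0,"dz":-0.1,"wx":0,"wy":0,"wz":0,"grip":87},{"dx":-1,"dy":0,"dz":-0.1,"wx":0,"wy":0,"wz":0,"grip":87},{"dx":-1,"dy":0,"dz":0,"wx":0,"wy":0,"wz":0,"grip":87},{"dx":-1,"dy":0,"dz":0,"wx":0,"wy":0,"wz":0,"grip":87},{"dx":-1,"dy":0,"dz":0,"wx":0,"wy":0,"wz":0,"grip":87},{"dx":-1,"dy":0,"dz":0,"wx":0,"wy":0,"wz":0,"grip":87},{"dx":-1,"dy":0,"dz":0,"wx":0,"wy":0,"wz":0,"grip":87},{"dx":-1,"dy":0,"dz":0,"wx":0,"wy":0,"wz":0,"grip":87}]}}

```text
time_s: 24.88
position: [0.4241, 0.2452, 0.2512]
tcp_rot: [[0.001, -0.002, 1.0], [-1.0, -0.0, 0.001], [0.0, -1.0, -0.002]]
force: [0.8, -0.0, 0.2]
opening: 1.002
```

Emit:
{"fn": "drive_tool", "kwargs": {"commands": [{"dx":-0.8,"dy":0,"dz":0,"wx":0,"wy":0,"wz":0,"grip":87},{"dx":-0.4,"dy":0,"dz":0,"wx":0,"wy":0,"wz":0,"grip":87},{"dx":0,"dy":0,"dz":0,"wx":0,"wy":0,"wz":0,"grip":87},{"dx":0,"dy":0,"dz":0,"wx":0,"wy":0,"wz":0,"grip":87}]}}

```text
time_s: 25.38
position: [0.4258, 0.2905, 0.2517]
tcp_rot: [[-0.0, -0.001, 1.0], [-1.0, -0.001, -0.0], [0.001, -1.0, -0.001]]
force: [0.5, 0.9, -0.3]
opening: 0.995
```

```bash
python3 -c "
from h import *
snap('w4');snap('s4','scene');snap('t4','top')
a=cv2.imread('pics/w4.png')[:230];b=cv2.imread('pics/s4.png')[100:330,60:450]
cv2.imwrite('pics/c4.png',cv2.vconcat([cv2.resize(a,(600,270)),cv2.resize(b,(600,330))]))"
```

```text
25.375 [0.4258 0.2905 0.2517] [[-0.0, -0.001, 1.0], [-1.0, -0.001, -0.0], [0.001, -1.0, -0.001]] [ 0.5  0.9 -0.3] 0.995297230690962
25.425 [0.4261 0.2904 0.2518] [[-0.001, -0.001, 1.0], [-1.0, -0.001, -0.001], [0.001, -1.0, -0.001]] [-0.7  0.9 -0.1] 1.000703323932638
25.475 [0.4262 0.2904 0.2519] [[-0.001, -0.0, 1.0], [-1.0, -0.001, -0.001], [0.001, -1.0, -0.0]] [-0.4 -0.4  0.3] 0.9986666936424404
```

View pics/c4.png

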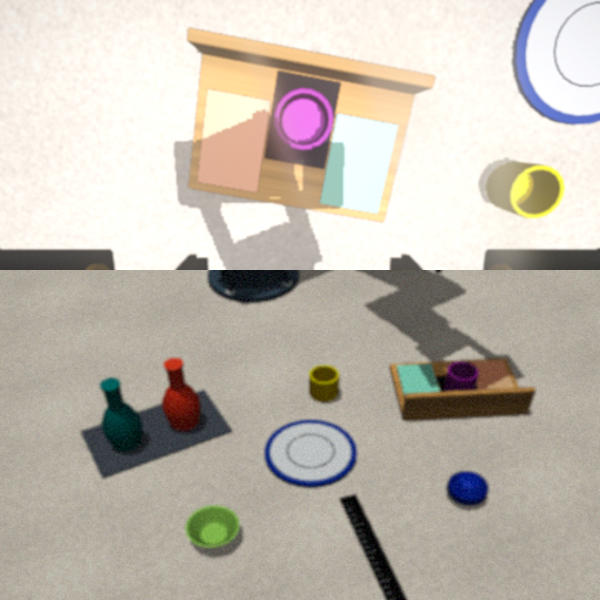

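Both vases stand upright on the mat, and the plum and coasters are fully visible. I'll refine the coaster centres and the plum from w4, and the board and lemon too.

```bash
python3 - <<'E'
from h import *
np.set_printoptions(precision=4,suppress=True)
q=np.load('pics/w4.npz');W=world(q['d'],q['K'],q['T'])
f=lambda L:[(a/1.172,b/1.174) for a,b in L]
for n,L in(('peach',[(208,91),(271,103),(258,192),(196,184)]),('mint',[(338,113),(398,125),(384,214),(322,203)]),('black',[(278,71),(340,82),(325,168),(265,157)])):
    m=pix('w4',f(L),.016);print(n,m.mean(0),np.linalg.norm(np.diff(m,axis=0),axis=1))
yy,xx=np.indices(W.shape[:2])
for n,(u,v),z,r in(('plum',(259,102),.070,29),('lemon',(458,162),.054,30)):
    near=(xx-u)**2+(yy-v)**2<r*r;Q=W[near&(abs(W[...,2]-z)<.006)]
    lo,hi=np.percentile(Q[:,:2],1,0),np.percentile(Q[:,:2],99,0)
    print(n,len(Q),'z',np.median(Q[:,2]),'mean',Q[:,:2].mean(0),'mid',(lo+hi)/2,'ext',hi-lo)
# board from w3/w4/w2: blue ring outer ellipse
for nm in('w2','w3'):
    q=np.load(f'pics/{nm}.npz');h=cv2.cvtColor(q['p'],cv2.COLOR_RGB2HSV)
    m=((h[...,0]>105)&(h[...,0]<130)&(h[...,1]>100));m[205:]=0
    vv,uu=np.nonzero(m);P=pix(nm,np.c_[uu,vv],.008)[:,:2];c=np.median(P,0)
    P=P[np.linalg.norm(P-c,axis=1)<.2];print(nm,'board',circ(P),len(P))
E
```

```text
peach [0.4825 0.3628 0.016 ] [0.0675 0.0968 0.07  ]
mint [0.4595 0.2227 0.016 ] [0.0663 0.0986 0.0724]
black [0.5068 0.2876 0.016 ] [0.0659 0.0906 0.0675]
plum 706 z 0.0696479918677968 mean [0.5075 0.287 ] mid [0.5067 0.2871] ext [0.0536 0.0535]
lemon 731 z 0.05277237513825002 mean [0.4363 0.0479] mid [0.4358 0.0482] ext [0.0541 0.054 ]
w2 board (array([ 0.5833, -0.0172]), np.float64(0.07508919427641318)) 1324
w3 board (array([ 0.5831, -0.0162]), np.float64(0.07496133767966962)) 581
```

Emit:
{"fn": "drive_tool", "kwargs": {"commands": [{"dx":0.08,"dy":0,"dz":0.4,"wx":0,"wy":0,"wz":0,"grip":87},{"dx":0,"dy":0.5,"dz":0.8,"wx":0,"wy":0,"wz":0,"grip":87},{"dx":0,"dy":0.8,"dz":0.6,"wx":0,"wy":0,"wz":0,"grip":87},{"dx":0,"dy":0.8,"dz":0.22,"wx":0,"wy":0,"wz":0,"grip":87},{"dx":0,"dy":0.4,"dz":0,"wx":0,"wy":0,"wz":0,"grip":87},{"dx":0,"dy":0,"dz":0,"wx":0,"wy":0,"wz":0,"grip":87},{"dx":0,"dy":0,"dz":0,"wx":0,"wy":0,"wz":0,"grip":87}]}}

```text
time_s: 26.4
position: [0.5077, 0.2885, 0.1531]
tcp_rot: [[0.0, 0.002, 1.0], [-1.0, 0.001, 0.0], [-0.001, -1.0, 0.002]]
force: [0.7, -0.2, 0.5]
opening: 0.994
```

Emit:
{"fn": "drive_tool", "kwargs": {"commands": [{"dx":0.03,"dy":0.5,"dz":-0.01,"wx":0,"wy":0,"wz":0,"grip":87},{"dx":0,"dy":0.7,"dz":0,"wx":0,"wy":0,"wz":0,"grip":87},{"dx":0,"dy":0.6,"dz":0,"wx":0,"wy":0,"wz":0,"grip":87},{"dx":0,"dy":0.4,"dz":0,"wx":0,"wy":0,"wz":0,"grip":87},{"dx":0,"dy":0.25,"dz":0,"wx":0,"wy":0,"wz":0,"grip":75},{"dx":0,"dy":0,"dz":0,"wx":0,"wy":0,"wz":0,"grip":64},{"dx":0,"dy":0,"dz":0,"wx":0,"wy":0,"wz":0,"grip":60},{"dx":0,"dy":0,"dz":0,"wx":0,"wy":0,"wz":0,"grip":58}]}}

```text
time_s: 27.4
position: [0.5073, 0.2873, 0.0547]
tcp_rot: [[0.0, 0.001, 1.0], [-1.0, 0.0, 0.0], [-0.0, -1.0, 0.001]]
force: [0.8, 0.9, -0.1]
opening: 0.693
```

Emit:
{"fn": "drive_tool", "kwargs": {"commands": [{"dx":0,"dy":0,"dz":0,"wx":0,"wy":0,"wz":0,"grip":56},{"dx":0,"dy":0,"dz":0,"wx":0,"wy":0,"wz":0,"grip":54},{"dx":0,"dy":0,"dz":0,"wx":0,"wy":0,"wz":0,"grip":40},{"dx":0,"dy":0,"dz":0,"wx":0,"wy":0,"wz":0,"grip":20},{"dx":0,"dy":0,"dz":0,"wx":0,"wy":0,"wz":0,"grip":20}]}}

```text
time_s: 28.02
position: [0.5071, 0.2867, 0.0545]
tcp_rot: [[0.0, 0.001, 1.0], [-1.0, -0.001, 0.0], [0.001, -1.0, 0.001]]
force: [0.2, -4.0, 5.0]
opening: 0.637
```

Emit:
{"fn": "drive_tool", "kwargs": {"commands": [{"dx":0,"dy":-0.1,"dz":0,"wx":0,"wy":0,"wz":0,"grip":20},{"dx":0,"dy":-0.3,"dz":0,"wx":0,"wy":0,"wz":0,"grip":20},{"dx":0,"dy":-0.6,"dz":0,"wx":0,"wy":0,"wz":0,"grip":20},{"dx":0,"dy":-0.8,"dz":0,"wx":0,"wy":0,"wz":0,"grip":20},{"dx":0.2,"dy":-0.8,"dz":0.1,"wx":0,"wy":0,"wz":0,"grip":20},{"dx":0.5,"dy":-0.3,"dz":0.2,"wx":0,"wy":0,"wz":0,"grip":20},{"dx":0.8,"dy":0,"dz":0.2,"wx":0,"wy":0,"wz":0,"grip":20},{"dx":1,"dy":0,"dz":0.2,"wx":0,"wy":0,"wz":0,"grip":20}]}}

```text
time_s: 29.02
position: [0.535, 0.1871, 0.1708]
tcp_rot: [[0.002, 0.001, 1.0], [-1.0, 0.001, 0.002], [-0.001, -1.0, 0.001]]
force: [0.7, -0.0, -1.0]
opening: 0.643
```

Emit:
{"fn": "drive_tool", "kwargs": {"commands": [{"dx":1,"dy":0,"dz":0.3,"wx":0,"wy":0,"wz":0,"grip":20},{"dx":1,"dy":0,"dz":0.3,"wx":0,"wy":0,"wz":0,"grip":20},{"dx":1,"dy":0,"dz":0.3,"wx":0,"wy":0,"wz":0,"grip":20},{"dx":1,"dy":0,"dz":0.2,"wx":0,"wy":0,"wz":0,"grip":20},{"dx":0.7,"dy":0,"dz":0.1,"wx":0,"wy":0,"wz":0,"grip":20},{"dx":0.4,"dy":0,"dz":0,"wx":0,"wy":0,"wz":0,"grip":20},{"dx":0,"dy":0,"dz":0,"wx":0,"wy":0,"wz":0,"grip":20},{"dx":0,"dy":0,"dz":0,"wx":0,"wy":0,"wz":0,"grip":20}]}}

```text
time_s: 30.02
position: [0.5823, -0.0157, 0.17]
tcp_rot: [[0.001, -0.001, 1.0], [-1.0, 0.001, 0.001], [-0.001, -1.0, -0.001]]
force: [0.1, 0.4, -1.3]
opening: 0.639
```

Emit:
{"fn": "drive_tool", "kwargs": {"commands": [{"dx":0.03,"dy":0.4,"dz":0.04,"wx":0,"wy":0,"wz":0,"grip":20},{"dx":0,"dy":0.7,"dz":0,"wx":0,"wy":0,"wz":0,"grip":20},{"dx":0,"dy":0.8,"dz":0,"wx":0,"wy":0,"wz":0,"grip":20},{"dx":0,"dy":0.6,"dz":0,"wx":0,"wy":0,"wz":0,"grip":20},{"dx":0,"dy":0.3,"dz":0,"wx":0,"wy":0,"wz":0,"grip":20},{"dx":0,"dy":0.1,"dz":0,"wx":0,"wy":0,"wz":0,"grip":20},{"dx":0,"dy":0.05,"dz":0,"wx":0,"wy":0,"wz":0,"grip":20},{"dx":0,"dy":0,"dz":0,"wx":0,"wy":0,"wz":0,"grip":20}]}}

```text
time_s: 31.02
position: [0.5849, -0.0181, 0.0526]
tcp_rot: [[0.0, 0.001, 1.0], [-1.0, -0.0, 0.0], [0.0, -1.0, 0.001]]
force: [0.3, 0.2, -1.9]
opening: 0.639
```

Emit:
{"fn": "drive_tool", "kwargs": {"commands": [{"dx":0,"dy":0,"dz":0,"wx":0,"wy":0,"wz":0,"grip":20},{"dx":0,"dy":0,"dz":0,"wx":0,"wy":0,"wz":0,"grip":20}]}}

```text
time_s: 31.28
position: [0.5847, -0.0182, 0.0525]
tcp_rot: [[0.0, 0.001, 1.0], [-1.0, -0.0, 0.0], [0.0, -1.0, 0.001]]
force: [0.1, 0.1, -1.1]
opening: 0.637
```

Now down 5 mm and creep, shifting back about 1 mm.

Emit:
{"fn": "drive_tool", "kwargs": {"commands": [{"dx":-0.025,"dy":0.05,"dz":-0.01,"wx":0,"wy":0,"wz":0,"grip":20},{"dx":0,"dy":0.05,"dz":0,"wx":0,"wy":0,"wz":0,"grip":20},{"dx":0,"dy":0.025,"dz":0,"wx":0,"wy":0,"wz":0,"grip":20},{"dx":0,"dy":0,"dz":0,"wx":0,"wy":0,"wz":0,"grip":20},{"dx":0,"dy":0,"dz":0,"wx":0,"wy":0,"wz":0,"grip":20}]}}

```text
time_s: 31.9
position: [0.584, -0.0171, 0.0469]
tcp_rot: [[0.0, 0.0, 1.0], [-1.0, -0.0, 0.0], [0.0, -1.0, 0.0]]
force: [0.5, -0.2, -0.7]
opening: 0.638
```

Emit:
{"fn": "drive_tool", "kwargs": {"commands": [{"dx":0,"dy":0.02,"dz":0,"wx":0,"wy":0,"wz":0,"grip":20},{"dx":0,"dy":0,"dz":0,"wx":0,"wy":0,"wz":0,"grip":20}]}}

```text
time_s: 32.15
position: [0.5841, -0.0171, 0.0466]
tcp_rot: [[0.0, 0.0, 1.0], [-1.0, -0.0, 0.0], [0.0, -1.0, 0.0]]
force: [0.3, 0.7, 3.2]
opening: 0.641
```

Emit:
{"fn": "drive_tool", "kwargs": {"commands": [{"dx":0,"dy":0,"dz":0,"wx":0,"wy":0,"wz":0,"grip":60},{"dx":0,"dy":0,"dz":0,"wx":0,"wy":0,"wz":0,"grip":65},{"dx":0,"dy":0,"dz":0,"wx":0,"wy":0,"wz":0,"grip":75},{"dx":0,"dy":0,"dz":0,"wx":0,"wy":0,"wz":0,"grip":87},{"dx":0,"dy":0,"dz":0,"wx":0,"wy":0,"wz":0,"grip":87},{"dx":0,"dy":0,"dz":0,"wx":0,"wy":0,"wz":0,"grip":87}]}}

```text
time_s: 32.9
position: [0.584, -0.0171, 0.0461]
tcp_rot: [[0.0, 0.0, 1.0], [-1.0, 0.0, 0.0], [-0.0, -1.0, 0.0]]
force: [-0.2, 0.2, 0.4]
opening: 0.994
```

Emit:
{"fn": "drive_tool", "kwargs": {"commands": [{"dx":0,"dy":-0.4,"dz":0,"wx":0,"wy":0,"wz":0,"grip":87},{"dx":0,"dy":-0.8,"dz":0,"wx":0,"wy":0,"wz":0,"grip":87},{"dx":0,"dy":-1,"dz":0,"wx":0,"wy":0,"wz":0,"grip":87},{"dx":-0.3,"dy":-1,"dz":-0.5,"wx":0,"wy":0,"wz":0,"grip":87},{"dx":-0.3,"dy":-1,"dz":-0.8,"wx":0,"wy":0,"wz":0,"grip":87},{"dx":-0.3,"dy":-0.8,"dz":-0.9,"wx":0,"wy":0,"wz":0,"grip":87},{"dx":-0.3,"dy":-0.2,"dz":-1,"wx":0,"wy":0,"wz":0,"grip":87},{"dx":-0.3,"dy":0,"dz":-0.8,"wx":0,"wy":0,"wz":0,"grip":87}]}}

```text
time_s: 33.9
position: [0.4229, 0.0433, 0.2561]
tcp_rot: [[0.0, 0.004, 1.0], [-1.0, -0.001, 0.0], [0.001, -1.0, 0.004]]
force: [-1.4, -0.2, -0.2]
opening: 1.0
```

Emit:
{"fn": "drive_tool", "kwargs": {"commands": [{"dx":0,"dy":0,"dz":-0.2,"wx":0,"wy":0,"wz":0,"grip":87},{"dx":0,"dy":0,"dz":0,"wx":0,"wy":0,"wz":0,"grip":87},{"dx":0,"dy":0,"dz":0,"wx":0,"wy":0,"wz":0,"grip":87}]}}

```text
time_s: 34.28
position: [0.4177, 0.0423, 0.2545]
tcp_rot: [[-0.0, 0.002, 1.0], [-1.0, -0.0, -0.0], [0.0, -1.0, 0.002]]
force: [0.2, -0.9, 0.6]
opening: 1.0
```

```bash
cat >> h.py <<'E'
def rim(nm,uv,z,r):
    q=np.load(f'pics/{nm}.npz');W=world(q['d'],q['K'],q['T']);yy,xx=np.indices(W.shape[:2])
    near=(xx-uv[0])**2+(yy-uv[1])**2<r*r;Q=W[near&(abs(W[...,2]-z)<.006)]
    lo,hi=np.percentile(Q[:,:2],1,0),np.percentile(Q[:,:2],99,0)
    print(nm,len(Q),'z',np.median(Q[:,2]),'mean',Q[:,:2].mean(0),'mid',(lo+hi)/2,'ext',hi-lo)
def board(nm,lim=205):
    q=np.load(f'pics/{nm}.npz');h=cv2.cvtColor(q['p'],cv2.COLOR_RGB2HSV)
    m=((h[...,0]>105)&(h[...,0]<130)&(h[...,1]>100));m[lim:]=0
    vv,uu=np.nonzero(m);P=pix(nm,np.c_[uu,vv],.008)[:,:2];c=np.median(P,0)
    P=P[np.linalg.norm(P-c,axis=1)<.2];print(nm,'board',circ(P),len(P))
E
python3 -c "
from h import *
snap('w5');board('w5')"
```

```text
34.275 [0.4177 0.0423 0.2545] [[-0.0, 0.002, 1.0], [-1.0, -0.0, -0.0], [0.0, -1.0, 0.002]] [ 0.2 -0.9  0.6] 0.9997640605871809
w5 board (array([ 0.58290094, -0.01714262]), np.float64(0.07483298803657386)) 1072
```

View pics/w5.png

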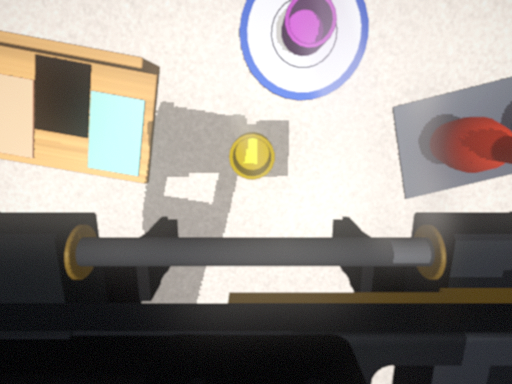

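w5 shows the plum upright on the board at about (308,25), inside the dark ring, and the lemon rim at (252,156). Measure both.

```bash
python3 -c "
from h import *
np.set_printoptions(precision=4,suppress=True)
rim('w5',(308,24),.062,34);rim('w5',(252,156),.054,27)
q=np.load('pics/w5.npz')
m=pix('w5',[(37,55),(91,65),(86,137),(33,126)],.016);print('black',m.mean(0),np.linalg.norm(np.diff(m,axis=0),axis=1))
"
```

```text
w5 670 z 0.06156708376680822 mean [ 0.5766 -0.0158] mid [ 0.5786 -0.0154] ext [0.046 0.054]
w5 575 z 0.05357421137987623 mean [0.4356 0.0471] mid [0.4359 0.047 ] ext [0.0531 0.0541]
black [0.5071 0.2877 0.016 ] [0.066  0.0897 0.0683]
```

Emit:
{"fn": "drive_tool", "kwargs": {"commands": [{"dx":-0.12,"dy":0.4,"dz":0.44,"wx":0,"wy":0,"wz":0,"grip":87},{"dx":0,"dy":0.8,"dz":0,"wx":0,"wy":0,"wz":0,"grip":87},{"dx":0,"dy":1,"dz":0,"wx":0,"wy":0,"wz":0,"grip":87},{"dx":0,"dy":1,"dz":0,"wx":0,"wy":0,"wz":0,"grip":87},{"dx":0,"dy":0.3,"dz":0,"wx":0,"wy":0,"wz":0,"grip":87},{"dx":0,"dy":0,"dz":0,"wx":0,"wy":0,"wz":0,"grip":87},{"dx":0,"dy":0,"dz":0,"wx":0,"wy":0,"wz":0,"grip":87}]}}

```text
time_s: 35.2
position: [0.4349, 0.0475, 0.1151]
tcp_rot: [[0.0, 0.003, 1.0], [-1.0, -0.0, 0.0], [0.0, -1.0, 0.003]]
force: [0.4, -0.1, 0.2]
opening: 0.999
```

Emit:
{"fn": "drive_tool", "kwargs": {"commands": [{"dx":0.01,"dy":0.4,"dz":0.02,"wx":0,"wy":0,"wz":0,"grip":87},{"dx":0,"dy":0.6,"dz":0,"wx":0,"wy":0,"wz":0,"grip":87},{"dx":0,"dy":0.5,"dz":0,"wx":0,"wy":0,"wz":0,"grip":87},{"dx":0,"dy":0.3,"dz":0,"wx":0,"wy":0,"wz":0,"grip":80},{"dx":0,"dy":0.1,"dz":0,"wx":0,"wy":0,"wz":0,"grip":72},{"dx":0,"dy":0,"dz":0,"wx":0,"wy":0,"wz":0,"grip":64},{"dx":0,"dy":0,"dz":0,"wx":0,"wy":0,"wz":0,"grip":60},{"dx":0,"dy":0,"dz":0,"wx":0,"wy":0,"wz":0,"grip":58}]}}

```text
time_s: 36.2
position: [0.4347, 0.0472, 0.0386]
tcp_rot: [[0.0, 0.001, 1.0], [-1.0, -0.0, 0.0], [0.0, -1.0, 0.001]]
force: [0.7, 0.4, 0.3]
opening: 0.68
```

Emit:
{"fn": "drive_tool", "kwargs": {"commands": [{"dx":0,"dy":0,"dz":0,"wx":0,"wy":0,"wz":0,"grip":56},{"dx":0,"dy":0,"dz":0,"wx":0,"wy":0,"wz":0,"grip":54},{"dx":0,"dy":0,"dz":0,"wx":0,"wy":0,"wz":0,"grip":40},{"dx":0,"dy":0,"dz":0,"wx":0,"wy":0,"wz":0,"grip":20},{"dx":0,"dy":0,"dz":0,"wx":0,"wy":0,"wz":0,"grip":20}]}}

```text
time_s: 36.83
position: [0.4349, 0.047, 0.0385]
tcp_rot: [[0.0, 0.001, 1.0], [-1.0, -0.0, 0.0], [0.0, -1.0, 0.001]]
force: [0.8, -2.9, 6.0]
opening: 0.634
```

Emit:
{"fn": "drive_tool", "kwargs": {"commands": [{"dx":0,"dy":-0.1,"dz":0,"wx":0,"wy":0,"wz":0,"grip":20},{"dx":0,"dy":-0.4,"dz":0,"wx":0,"wy":0,"wz":0,"grip":20},{"dx":0,"dy":-0.8,"dz":0,"wx":0,"wy":0,"wz":0,"grip":20},{"dx":0,"dy":-1,"dz":0,"wx":0,"wy":0,"wz":0,"grip":20},{"dx":-0.2,"dy":-0.7,"dz":0.1,"wx":0,"wy":0,"wz":0,"grip":20},{"dx":-0.5,"dy":-0.3,"dz":0.2,"wx":0,"wy":0,"wz":0,"grip":20},{"dx":-0.8,"dy":0,"dz":0.3,"wx":0,"wy":0,"wz":0,"grip":20},{"dx":-1,"dy":0,"dz":0.3,"wx":0,"wy":0,"wz":0,"grip":20}]}}

```text
time_s: 37.83
position: [0.4699, 0.1481, 0.1701]
tcp_rot: [[-0.001, -0.001, 1.0], [-1.0, 0.0, -0.001], [-0.0, -1.0, -0.001]]
force: [0.3, 1.0, -1.3]
opening: 0.629
```

Emit:
{"fn": "drive_tool", "kwargs": {"commands": [{"dx":-1,"dy":0,"dz":0.3,"wx":0,"wy":0,"wz":0,"grip":20},{"dx":-1,"dy":0,"dz":0.3,"wx":0,"wy":0,"wz":0,"grip":20},{"dx":-0.8,"dy":0,"dz":0.2,"wx":0,"wy":0,"wz":0,"grip":20},{"dx":-0.5,"dy":0,"dz":0.1,"wx":0,"wy":0,"wz":0,"grip":20},{"dx":-0.2,"dy":0,"dz":0,"wx":0,"wy":0,"wz":0,"grip":20},{"dx":0,"dy":0,"dz":0,"wx":0,"wy":0,"wz":0,"grip":20},{"dx":0,"dy":0,"dz":0,"wx":0,"wy":0,"wz":0,"grip":20}]}}

```text
time_s: 38.7
position: [0.5059, 0.2862, 0.17]
tcp_rot: [[-0.001, -0.001, 1.0], [-1.0, -0.001, -0.001], [0.001, -1.0, -0.001]]
force: [-0.1, 0.2, -0.9]
opening: 0.633
```

Emit:
{"fn": "drive_tool", "kwargs": {"commands": [{"dx":0,"dy":0.4,"dz":0,"wx":0,"wy":0,"wz":0,"grip":20},{"dx":0,"dy":0.7,"dz":0,"wx":0,"wy":0,"wz":0,"grip":20},{"dx":0,"dy":0.7,"dz":0,"wx":0,"wy":0,"wz":0,"grip":20},{"dx":0,"dy":0.5,"dz":0,"wx":0,"wy":0,"wz":0,"grip":20},{"dx":0,"dy":0.3,"dz":0,"wx":0,"wy":0,"wz":0,"grip":20},{"dx":0,"dy":0.1,"dz":0,"wx":0,"wy":0,"wz":0,"grip":20},{"dx":0,"dy":0,"dz":0,"wx":0,"wy":0,"wz":0,"grip":20},{"dx":0,"dy":0,"dz":0,"wx":0,"wy":0,"wz":0,"grip":20}]}}

```text
time_s: 39.7
position: [0.507, 0.2875, 0.0629]
tcp_rot: [[0.0, 0.002, 1.0], [-1.0, 0.001, 0.0], [-0.001, -1.0, 0.002]]
force: [-0.2, 0.1, -1.1]
opening: 0.632
```

Emit:
{"fn": "drive_tool", "kwargs": {"commands": [{"dx":0,"dy":0.1,"dz":-0.02,"wx":0,"wy":0,"wz":0,"grip":20},{"dx":0,"dy":0.05,"dz":0,"wx":0,"wy":0,"wz":0,"grip":20},{"dx":0,"dy":0.04,"dz":0,"wx":0,"wy":0,"wz":0,"grip":20},{"dx":0,"dy":0.02,"dz":0,"wx":0,"wy":0,"wz":0,"grip":20},{"dx":0,"dy":0,"dz":0,"wx":0,"wy":0,"wz":0,"grip":20},{"dx":0,"dy":0,"dz":0,"wx":0,"wy":0,"wz":0,"grip":20}]}}

```text
time_s: 40.45
position: [0.5055, 0.2873, 0.0545]
tcp_rot: [[0.0, 0.0, 1.0], [-1.0, 0.0, 0.0], [-0.0, -1.0, 0.0]]
force: [-1.9, -0.8, 5.4]
opening: 0.632
```

Emit:
{"fn": "drive_tool", "kwargs": {"commands": [{"dx":0,"dy":0,"dz":0,"wx":0,"wy":0,"wz":0,"grip":60},{"dx":0,"dy":0,"dz":0,"wx":0,"wy":0,"wz":0,"grip":65},{"dx":0,"dy":0,"dz":0,"wx":0,"wy":0,"wz":0,"grip":75},{"dx":0,"dy":0,"dz":0,"wx":0,"wy":0,"wz":0,"grip":87},{"dx":0,"dy":0,"dz":0,"wx":0,"wy":0,"wz":0,"grip":87},{"dx":0,"dy":0,"dz":0,"wx":0,"wy":0,"wz":0,"grip":87},{"dx":0,"dy":-0.4,"dz":0,"wx":0,"wy":0,"wz":0,"grip":87},{"dx":0,"dy":-0.8,"dz":0,"wx":0,"wy":0,"wz":0,"grip":87}]}}

```text
time_s: 41.45
position: [0.5047, 0.287, 0.1019]
tcp_rot: [[0.0, -0.003, 1.0], [-1.0, -0.001, 0.0], [0.001, -1.0, -0.003]]
force: [0.8, -0.7, -0.3]
opening: 0.996
```

Emit:
{"fn": "drive_tool", "kwargs": {"commands": [{"dx":0,"dy":-1,"dz":0,"wx":0,"wy":0,"wz":0,"grip":87},{"dx":0.4,"dy":-1,"dz":-0.3,"wx":0,"wy":0,"wz":0,"grip":87},{"dx":0.7,"dy":-1,"dz":-0.5,"wx":0,"wy":0,"wz":0,"grip":87},{"dx":0.8,"dy":-1,"dz":-0.6,"wx":0,"wy":0,"wz":0,"grip":87},{"dx":0.8,"dy":-0.8,"dz":-0.6,"wx":0,"wy":0,"wz":0,"grip":87},{"dx":0.7,"dy":-0.5,"dz":-0.5,"wx":0,"wy":0,"wz":0,"grip":87},{"dx":0.4,"dy":0,"dz":0,"wx":0,"wy":0,"wz":0,"grip":87},{"dx":0,"dy":0,"dz":0,"wx":0,"wy":0,"wz":0,"grip":87}]}}

```text
time_s: 42.45
position: [0.4054, 0.1347, 0.3151]
tcp_rot: [[-0.002, 0.003, 1.0], [-1.0, 0.0, -0.002], [-0.0, -1.0, 0.003]]
force: [-0.2, 0.2, -0.0]
opening: 1.002
```

```bash
python3 -c "
from h import *
snap('w6');board('w6')"
```

```text
42.45 [0.4054 0.1347 0.3151] [[-0.002, 0.003, 1.0], [-1.0, 0.0, -0.002], [-0.0, -1.0, 0.003]] [-0.2  0.2 -0. ] 1.0018477287748393
w6 board (array([ 0.58231484, -0.01889506]), np.float64(0.07278954952967975)) 161
```

View pics/w6.png

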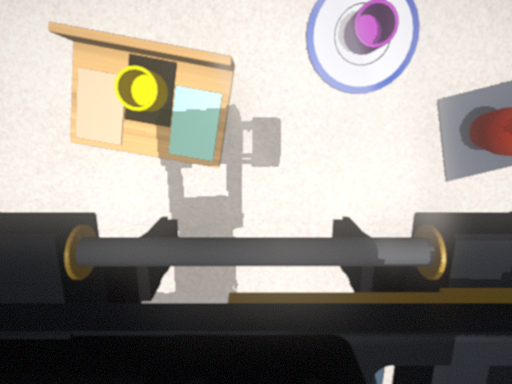

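w6 shows lemon on the black coaster (rim 137,88) and plum on the board (rim 378,22). I'll check the centring and meanwhile move over to the mat; coral goes back first, since it is the nearer one.

```bash
python3 -c "
from h import *
np.set_printoptions(precision=4,suppress=True)
rim('w6',(378,22),.062,30);rim('w6',(137,88),.070,27)
q=np.load('pics/w6.npz');h=cv2.cvtColor(q['p'],cv2.COLOR_RGB2HSV)
print([h[a,b].tolist() for a,b in((60,320),(88,370),(20,312))])
m=((h[...,0]>100)&(h[...,0]<135)&(h[...,1]>60));m[120:]=0;m[:,:290]=0
v,u=np.nonzero(m);print('board',circ(pix('w6',np.c_[u,v],.008)[:,:2]),len(u))
m=pix('w6',[(127,55),(176,63),(167,126)],.016);print('black',(m[0]+m[2])/2,np.linalg.norm(np.diff(m,axis=0),axis=1))
"
```

```text
w6 679 z 0.06126626571140222 mean [ 0.5832 -0.0155] mid [ 0.5822 -0.0152] ext [0.0525 0.0544]
w6 616 z 0.06976590383821672 mean [0.5068 0.2886] mid [0.5058 0.2881] ext [0.0536 0.054 ]
[[110, 5, 160], [115, 75, 142], [115, 89, 140]]
board (array([ 0.583 , -0.0166]), np.float64(0.07472825307406583)) 1318
black [0.5061 0.2912 0.016 ] [0.0694 0.0896]
```

Emit:
{"fn": "drive_tool", "kwargs": {"commands": [{"dx":0.5,"dy":0,"dz":0.1,"wx":0,"wy":0,"wz":0,"grip":87},{"dx":1,"dy":0,"dz":0.1,"wx":0,"wy":0,"wz":0,"grip":87},{"dx":1,"dy":0,"dz":0.2,"wx":0,"wy":0,"wz":0,"grip":87},{"dx":1,"dy":0,"dz":0.2,"wx":0,"wy":0,"wz":0,"grip":87},{"dx":1,"dy":0,"dz":0.2,"wx":0,"wy":0,"wz":0,"grip":87},{"dx":1,"dy":0,"dz":0.2,"wx":0,"wy":0,"wz":0,"grip":87},{"dx":1,"dy":0.5,"dz":0.1,"wx":0,"wy":0,"wz":0,"grip":87},{"dx":1,"dy":0.8,"dz":0,"wx":0,"wy":0,"wz":0,"grip":87}]}}

```text
time_s: 43.5
position: [0.4514, -0.166, 0.2619]
tcp_rot: [[0.001, 0.003, 1.0], [-1.0, -0.001, 0.001], [0.001, -1.0, 0.003]]
force: [0.3, 0.0, 0.3]
opening: 1.002
```

Emit:
{"fn": "drive_tool", "kwargs": {"commands": [{"dx":0.8,"dy":0.7,"dz":0,"wx":0,"wy":0,"wz":0,"grip":87},{"dx":0.4,"dy":0.3,"dz":0,"wx":0,"wy":0,"wz":0,"grip":87},{"dx":0,"dy":0,"dz":0,"wx":0,"wy":0,"wz":0,"grip":87},{"dx":0,"dy":0,"dz":0,"wx":0,"wy":0,"wz":0,"grip":87}]}}

```text
time_s: 44.0
position: [0.4501, -0.2118, 0.2225]
tcp_rot: [[0.001, 0.001, 1.0], [-1.0, -0.0, 0.001], [0.0, -1.0, 0.001]]
force: [0.1, 0.1, 0.4]
opening: 1.001
```

Plum is about 1.3 mm from the board's centre and lemon about 1 mm from the coaster's, so both are fine. Pick the coral vase at its release pose (.4505,-.2166,.124).

Emit:
{"fn": "drive_tool", "kwargs": {"commands": [{"dx":0.08,"dy":0.4,"dz":0,"wx":0,"wy":0,"wz":0,"grip":87},{"dx":0,"dy":0.7,"dz":0,"wx":0,"wy":0,"wz":0,"grip":87},{"dx":0,"dy":0.7,"dz":0,"wx":0,"wy":0,"wz":0,"grip":87},{"dx":0,"dy":0.4,"dz":0,"wx":0,"wy":0,"wz":0,"grip":87},{"dx":0,"dy":0.23,"dz":0,"wx":0,"wy":0,"wz":0,"grip":80},{"dx":0,"dy":0,"dz":0,"wx":0,"wy":0,"wz":0,"grip":60},{"dx":0,"dy":0,"dz":0,"wx":0,"wy":0,"wz":0,"grip":55},{"dx":0,"dy":0,"dz":0,"wx":0,"wy":0,"wz":0,"grip":55}]}}

```text
time_s: 45.0
position: [0.4501, -0.2162, 0.1253]
tcp_rot: [[0.0, 0.001, 1.0], [-1.0, -0.001, 0.0], [0.001, -1.0, 0.001]]
force: [0.0, 0.4, 0.9]
opening: 0.681
```

Emit:
{"fn": "drive_tool", "kwargs": {"commands": [{"dx":0.01,"dy":0,"dz":0.01,"wx":0,"wy":0,"wz":0,"grip":40},{"dx":0,"dy":0,"dz":0,"wx":0,"wy":0,"wz":0,"grip":35},{"dx":0,"dy":0,"dz":0,"wx":0,"wy":0,"wz":0,"grip":32},{"dx":0,"dy":0,"dz":0,"wx":0,"wy":0,"wz":0,"grip":30},{"dx":0,"dy":0,"dz":0,"wx":0,"wy":0,"wz":0,"grip":28},{"dx":0,"dy":0,"dz":0,"wx":0,"wy":0,"wz":0,"grip":15},{"dx":0,"dy":0,"dz":0,"wx":0,"wy":0,"wz":0,"grip":0},{"dx":0,"dy":0,"dz":0,"wx":0,"wy":0,"wz":0,"grip":0}]}}

```text
time_s: 46.0
position: [0.4501, -0.2165, 0.1247]
tcp_rot: [[0.0, 0.0, 1.0], [-1.0, -0.0, 0.0], [0.0, -1.0, 0.0]]
force: [-0.9, -0.9, 2.2]
opening: 0.344
```

Emit:
{"fn": "drive_tool", "kwargs": {"commands": [{"dx":0,"dy":0,"dz":0,"wx":0,"wy":0,"wz":0,"grip":0},{"dx":0,"dy":0,"dz":0,"wx":0,"wy":0,"wz":0,"grip":0}]}}

```text
time_s: 46.25
position: [0.4501, -0.2164, 0.1246]
tcp_rot: [[0.0, 0.0, 1.0], [-1.0, -0.0, 0.0], [0.0, -1.0, 0.0]]
force: [-1.1, -1.5, 1.7]
opening: 0.346
```

Emit:
{"fn": "drive_tool", "kwargs": {"commands": [{"dx":0,"dy":-0.1,"dz":0,"wx":0,"wy":0,"wz":0,"grip":0},{"dx":0,"dy":-0.4,"dz":0,"wx":0,"wy":0,"wz":0,"grip":0},{"dx":0,"dy":-0.7,"dz":0,"wx":0,"wy":0,"wz":0,"grip":0},{"dx":0,"dy":-0.8,"dz":0,"wx":0,"wy":0,"wz":0,"grip":0},{"dx":-0.2,"dy":-0.7,"dz":0,"wx":0,"wy":0,"wz":0,"grip":0},{"dx":-0.4,"dy":-0.3,"dz":0,"wx":0,"wy":0,"wz":0,"grip":0},{"dx":-0.6,"dy":0,"dz":0,"wx":0,"wy":0,"wz":0,"grip":0},{"dx":-0.8,"dy":0,"dz":0,"wx":0,"wy":0,"wz":0,"grip":0}]}}

```text
time_s: 47.25
position: [0.449, -0.1346, 0.2437]
tcp_rot: [[-0.001, -0.002, 1.0], [-1.0, 0.002, -0.001], [-0.002, -1.0, -0.002]]
force: [-0.5, 0.2, -3.4]
opening: 0.344
```

Emit:
{"fn": "drive_tool", "kwargs": {"commands": [{"dx":-1,"dy":0,"dz":0.1,"wx":0,"wy":0,"wz":0,"grip":0},{"dx":-1,"dy":0,"dz":0.1,"wx":0,"wy":0,"wz":0,"grip":0},{"dx":-1,"dy":0,"dz":0.1,"wx":0,"wy":0,"wz":0,"grip":0},{"dx":-1,"dy":0,"dz":0.1,"wx":0,"wy":0,"wz":0,"grip":0},{"dx":-1,"dy":0,"dz":0.1,"wx":0,"wy":0,"wz":0,"grip":0},{"dx":-1,"dy":0,"dz":0.1,"wx":0,"wy":0,"wz":0,"grip":0},{"dx":-1,"dy":0,"dz":0.1,"wx":0,"wy":0,"wz":0,"grip":0},{"dx":-1,"dy":0,"dz":0.1,"wx":0,"wy":0,"wz":0,"grip":0}]}}

```text
time_s: 48.25
position: [0.48, 0.1855, 0.2433]
tcp_rot: [[0.001, -0.004, 1.0], [-1.0, -0.0, 0.001], [0.0, -1.0, -0.004]]
force: [0.5, -0.7, -3.4]
opening: 0.342
```

Emit:
{"fn": "drive_tool", "kwargs": {"commands": [{"dx":-1,"dy":0,"dz":0,"wx":0,"wy":0,"wz":0,"grip":0},{"dx":-1,"dy":0,"dz":0,"wx":0,"wy":0,"wz":0,"grip":0},{"dx":-0.9,"dy":0,"dz":0,"wx":0,"wy":0,"wz":0,"grip":0},{"dx":-0.7,"dy":0,"dz":0,"wx":0,"wy":0,"wz":0,"grip":0},{"dx":-0.5,"dy":0,"dz":0,"wx":0,"wy":0,"wz":0,"grip":0},{"dx":-0.3,"dy":0,"dz":0,"wx":0,"wy":0,"wz":0,"grip":0},{"dx":0,"dy":0,"dz":0,"wx":0,"wy":0,"wz":0,"grip":0},{"dx":0,"dy":0,"dz":0,"wx":0,"wy":0,"wz":0,"grip":0}]}}

```text
time_s: 49.25
position: [0.4819, 0.3588, 0.2444]
tcp_rot: [[-0.001, -0.001, 1.0], [-1.0, -0.001, -0.001], [0.001, -1.0, -0.001]]
force: [1.0, -0.4, -2.3]
opening: 0.347
```

Emit:
{"fn": "drive_tool", "kwargs": {"commands": [{"dx":-0.08,"dy":0.3,"dz":0.06,"wx":0,"wy":0,"wz":0,"grip":0},{"dx":0,"dy":0.6,"dz":0,"wx":0,"wy":0,"wz":0,"grip":0},{"dx":0,"dy":0.6,"dz":0,"wx":0,"wy":0,"wz":0,"grip":0},{"dx":0,"dy":0.5,"dz":0,"wx":0,"wy":0,"wz":0,"grip":0},{"dx":0,"dy":0.35,"dz":0,"wx":0,"wy":0,"wz":0,"grip":0},{"dx":0,"dy":0.15,"dz":0,"wx":0,"wy":0,"wz":0,"grip":0},{"dx":0,"dy":0,"dz":0,"wx":0,"wy":0,"wz":0,"grip":0},{"dx":0,"dy":0,"dz":0,"wx":0,"wy":0,"wz":0,"grip":0}]}}

```text
time_s: 50.25
position: [0.485, 0.3632, 0.1454]
tcp_rot: [[0.0, 0.002, 1.0], [-1.0, 0.001, 0.0], [-0.001, -1.0, 0.002]]
force: [0.1, -0.8, -3.1]
opening: 0.344
```

Emit:
{"fn": "drive_tool", "kwargs": {"commands": [{"dx":0,"dy":0.08,"dz":0,"wx":0,"wy":0,"wz":0,"grip":0},{"dx":0,"dy":0.05,"dz":0,"wx":0,"wy":0,"wz":0,"grip":0},{"dx":0,"dy":0.03,"dz":0,"wx":0,"wy":0,"wz":0,"grip":0},{"dx":0,"dy":0.02,"dz":0,"wx":0,"wy":0,"wz":0,"grip":0},{"dx":0,"dy":0,"dz":0,"wx":0,"wy":0,"wz":0,"grip":0},{"dx":0,"dy":0,"dz":0,"wx":0,"wy":0,"wz":0,"grip":0}]}}

```text
time_s: 51.0
position: [0.4844, 0.3629, 0.1374]
tcp_rot: [[0.0, 0.0, 1.0], [-1.0, 0.0, 0.0], [-0.0, -1.0, 0.0]]
force: [0.1, -0.4, -3.2]
opening: 0.34
```

Emit:
{"fn": "drive_tool", "kwargs": {"commands": [{"dx":0,"dy":0.02,"dz":0.015,"wx":0,"wy":0,"wz":0,"grip":0},{"dx":0,"dy":0.015,"dz":0,"wx":0,"wy":0,"wz":0,"grip":0},{"dx":0,"dy":0,"dz":0,"wx":0,"wy":0,"wz":0,"grip":0}]}}

```text
time_s: 51.38
position: [0.4855, 0.363, 0.1367]
tcp_rot: [[0.0, 0.001, 1.0], [-1.0, 0.0, 0.0], [-0.0, -1.0, 0.001]]
force: [-1.1, -1.3, 2.4]
opening: 0.345
```

Contact, 2.4 N. Release, rise, and go for the teal vase at (.4768,-.3238).

Emit:
{"fn": "drive_tool", "kwargs": {"commands": [{"dx":0,"dy":0,"dz":0,"wx":0,"wy":0,"wz":0,"grip":33},{"dx":0,"dy":0,"dz":0,"wx":0,"wy":0,"wz":0,"grip":40},{"dx":0,"dy":0,"dz":0,"wx":0,"wy":0,"wz":0,"grip":60},{"dx":0,"dy":0,"dz":0,"wx":0,"wy":0,"wz":0,"grip":87},{"dx":0,"dy":0,"dz":0,"wx":0,"wy":0,"wz":0,"grip":87},{"dx":0,"dy":0,"dz":0,"wx":0,"wy":0,"wz":0,"grip":87},{"dx":0,"dy":-0.4,"dz":0,"wx":0,"wy":0,"wz":0,"grip":87},{"dx":0,"dy":-0.8,"dz":0,"wx":0,"wy":0,"wz":0,"grip":87}]}}

```text
time_s: 52.38
position: [0.4842, 0.3625, 0.184]
tcp_rot: [[-0.0, -0.003, 1.0], [-1.0, -0.001, -0.0], [0.001, -1.0, -0.003]]
force: [-0.0, -0.9, 0.2]
opening: 0.983
```

Emit:
{"fn": "drive_tool", "kwargs": {"commands": [{"dx":0,"dy":-0.8,"dz":0,"wx":0,"wy":0,"wz":0,"grip":87},{"dx":0,"dy":-0.3,"dz":0,"wx":0,"wy":0,"wz":0,"grip":87},{"dx":0.5,"dy":0,"dz":0,"wx":0,"wy":0,"wz":0,"grip":87},{"dx":1,"dy":0,"dz":0,"wx":0,"wy":0,"wz":0,"grip":87},{"dx":1,"dy":0,"dz":0,"wx":0,"wy":0,"wz":0,"grip":87},{"dx":1,"dy":0,"dz":0,"wx":0,"wy":0,"wz":0,"grip":87},{"dx":1,"dy":0,"dz":0,"wx":0,"wy":0,"wz":0,"grip":87},{"dx":1,"dy":0,"dz":0,"wx":0,"wy":0,"wz":0,"grip":87}]}}

```text
time_s: 53.38
position: [0.4831, 0.1404, 0.2265]
tcp_rot: [[-0.0, -0.004, 1.0], [-1.0, -0.001, -0.0], [0.001, -1.0, -0.004]]
force: [-0.8, -0.3, -0.3]
opening: 1.001
```

Emit:
{"fn": "drive_tool", "kwargs": {"commands": [{"dx":1,"dy":0,"dz":0,"wx":0,"wy":0,"wz":0,"grip":87},{"dx":1,"dy":0,"dz":0,"wx":0,"wy":0,"wz":0,"grip":87},{"dx":1,"dy":0,"dz":0,"wx":0,"wy":0,"wz":0,"grip":87},{"dx":1,"dy":0,"dz":0,"wx":0,"wy":0,"wz":0,"grip":87},{"dx":1,"dy":0,"dz":0,"wx":0,"wy":0,"wz":0,"grip":87},{"dx":1,"dy":0,"dz":0,"wx":0,"wy":0,"wz":0,"grip":87},{"dx":1,"dy":0,"dz":0,"wx":0,"wy":0,"wz":0,"grip":87},{"dx":1,"dy":0,"dz":0,"wx":0,"wy":0,"wz":0,"grip":87}]}}

```text
time_s: 54.38
position: [0.4827, -0.1784, 0.2264]
tcp_rot: [[-0.001, -0.004, 1.0], [-1.0, 0.002, -0.001], [-0.002, -1.0, -0.004]]
force: [0.6, 0.1, -0.4]
opening: 0.999
```

Emit:
{"fn": "drive_tool", "kwargs": {"commands": [{"dx":1,"dy":0,"dz":-0.1,"wx":0,"wy":0,"wz":0,"grip":87},{"dx":1,"dy":0,"dz":-0.1,"wx":0,"wy":0,"wz":0,"grip":87},{"dx":0.8,"dy":0,"dz":0,"wx":0,"wy":0,"wz":0,"grip":87},{"dx":0.5,"dy":0,"dz":0,"wx":0,"wy":0,"wz":0,"grip":87},{"dx":0,"dy":0,"dz":0,"wx":0,"wy":0,"wz":0,"grip":87},{"dx":0,"dy":0,"dz":0,"wx":0,"wy":0,"wz":0,"grip":87}]}}

```text
time_s: 55.12
position: [0.4764, -0.3077, 0.2274]
tcp_rot: [[0.001, -0.001, 1.0], [-1.0, 0.002, 0.001], [-0.002, -1.0, -0.001]]
force: [0.2, 0.7, -0.0]
opening: 0.998
```

Emit:
{"fn": "drive_tool", "kwargs": {"commands": [{"dx":0.37,"dy":0,"dz":0,"wx":0,"wy":0,"wz":0,"grip":87},{"dx":0,"dy":0.4,"dz":0,"wx":0,"wy":0,"wz":0,"grip":87},{"dx":0,"dy":0.7,"dz":0,"wx":0,"wy":0,"wz":0,"grip":87},{"dx":0,"dy":0.7,"dz":0,"wx":0,"wy":0,"wz":0,"grip":87},{"dx":0,"dy":0.5,"dz":0,"wx":0,"wy":0,"wz":0,"grip":87},{"dx":0,"dy":0.28,"dz":0,"wx":0,"wy":0,"wz":0,"grip":80},{"dx":0,"dy":0,"dz":0,"wx":0,"wy":0,"wz":0,"grip":60},{"dx":0,"dy":0,"dz":0,"wx":0,"wy":0,"wz":0,"grip":50}]}}

```text
time_s: 56.12
position: [0.4775, -0.3242, 0.1253]
tcp_rot: [[0.0, 0.001, 1.0], [-1.0, -0.001, 0.0], [0.001, -1.0, 0.001]]
force: [0.5, 0.9, 0.8]
opening: 0.777
```

Emit:
{"fn": "drive_tool", "kwargs": {"commands": [{"dx":-0.01,"dy":0.02,"dz":-0.01,"wx":0,"wy":0,"wz":0,"grip":40},{"dx":0,"dy":0,"dz":0,"wx":0,"wy":0,"wz":0,"grip":35},{"dx":0,"dy":0,"dz":0,"wx":0,"wy":0,"wz":0,"grip":32},{"dx":0,"dy":0,"dz":0,"wx":0,"wy":0,"wz":0,"grip":30},{"dx":0,"dy":0,"dz":0,"wx":0,"wy":0,"wz":0,"grip":28},{"dx":0,"dy":0,"dz":0,"wx":0,"wy":0,"wz":0,"grip":15},{"dx":0,"dy":0,"dz":0,"wx":0,"wy":0,"wz":0,"grip":0},{"dx":0,"dy":0,"dz":0,"wx":0,"wy":0,"wz":0,"grip":0}]}}

```text
time_s: 57.12
position: [0.4768, -0.3238, 0.1242]
tcp_rot: [[0.0, 0.0, 1.0], [-1.0, -0.001, 0.0], [0.001, -1.0, 0.0]]
force: [-0.0, -1.2, 1.9]
opening: 0.346
```

Emit:
{"fn": "drive_tool", "kwargs": {"commands": [{"dx":0,"dy":0,"dz":0,"wx":0,"wy":0,"wz":0,"grip":0},{"dx":0,"dy":0,"dz":0,"wx":0,"wy":0,"wz":0,"grip":0}]}}

```text
time_s: 57.38
position: [0.4768, -0.3237, 0.1242]
tcp_rot: [[0.0, 0.0, 1.0], [-1.0, -0.001, 0.0], [0.001, -1.0, 0.0]]
force: [-0.7, -0.8, 1.8]
opening: 0.337
```

Emit:
{"fn": "drive_tool", "kwargs": {"commands": [{"dx":0,"dy":-0.1,"dz":0,"wx":0,"wy":0,"wz":0,"grip":0},{"dx":0,"dy":-0.4,"dz":0,"wx":0,"wy":0,"wz":0,"grip":0},{"dx":0,"dy":-0.7,"dz":0,"wx":0,"wy":0,"wz":0,"grip":0},{"dx":0,"dy":-0.8,"dz":0,"wx":0,"wy":0,"wz":0,"grip":0},{"dx":-0.2,"dy":-0.7,"dz":0,"wx":0,"wy":0,"wz":0,"grip":0},{"dx":-0.4,"dy":-0.3,"dz":0,"wx":0,"wy":0,"wz":0,"grip":0},{"dx":-0.6,"dy":0,"dz":0,"wx":0,"wy":0,"wz":0,"grip":0},{"dx":-0.8,"dy":0,"dz":0,"wx":0,"wy":0,"wz":0,"grip":0}]}}

```text
time_s: 58.38
position: [0.4755, -0.2409, 0.2427]
tcp_rot: [[-0.0, -0.002, 1.0], [-1.0, 0.002, -0.0], [-0.002, -1.0, -0.002]]
force: [0.2, -0.1, -4.4]
opening: 0.342
```

Emit:
{"fn": "drive_tool", "kwargs": {"commands": [{"dx":-1,"dy":0,"dz":-0.05,"wx":0,"wy":0,"wz":0,"grip":0},{"dx":-1,"dy":0,"dz":-0.05,"wx":0,"wy":0,"wz":0,"grip":0},{"dx":-1,"dy":0,"dz":-0.05,"wx":0,"wy":0,"wz":0,"grip":0},{"dx":-1,"dy":0,"dz":-0.05,"wx":0,"wy":0,"wz":0,"grip":0},{"dx":-1,"dy":0,"dz":-0.05,"wx":0,"wy":0,"wz":0,"grip":0},{"dx":-1,"dy":0,"dz":-0.05,"wx":0,"wy":0,"wz":0,"grip":0},{"dx":-1,"dy":0,"dz":-0.05,"wx":0,"wy":0,"wz":0,"grip":0},{"dx":-1,"dy":0,"dz":0,"wx":0,"wy":0,"wz":0,"grip":0}]}}

```text
time_s: 59.38
position: [0.4597, 0.0791, 0.2425]
tcp_rot: [[0.001, -0.005, 1.0], [-1.0, 0.001, 0.001], [-0.001, -1.0, -0.005]]
force: [0.0, -0.0, -4.2]
opening: 0.341
```

Emit:
{"fn": "drive_tool", "kwargs": {"commands": [{"dx":-1,"dy":0,"dz":0,"wx":0,"wy":0,"wz":0,"grip":0},{"dx":-0.9,"dy":0,"dz":0,"wx":0,"wy":0,"wz":0,"grip":0},{"dx":-0.8,"dy":0,"dz":0,"wx":0,"wy":0,"wz":0,"grip":0},{"dx":-0.6,"dy":0,"dz":0,"wx":0,"wy":0,"wz":0,"grip":0},{"dx":-0.3,"dy":0,"dz":0,"wx":0,"wy":0,"wz":0,"grip":0},{"dx":0,"dy":0,"dz":0,"wx":0,"wy":0,"wz":0,"grip":0},{"dx":0,"dy":0,"dz":0,"wx":0,"wy":0,"wz":0,"grip":0}]}}

```text
time_s: 60.25
position: [0.462, 0.2198, 0.2436]
tcp_rot: [[-0.0, -0.001, 1.0], [-1.0, -0.001, -0.0], [0.001, -1.0, -0.001]]
force: [1.0, -1.1, -3.5]
opening: 0.345
```

Emit:
{"fn": "drive_tool", "kwargs": {"commands": [{"dx":-0.12,"dy":0.3,"dz":-0.05,"wx":0,"wy":0,"wz":0,"grip":0},{"dx":0,"dy":0.6,"dz":0,"wx":0,"wy":0,"wz":0,"grip":0},{"dx":0,"dy":0.6,"dz":0,"wx":0,"wy":0,"wz":0,"grip":0},{"dx":0,"dy":0.5,"dz":0,"wx":0,"wy":0,"wz":0,"grip":0},{"dx":0,"dy":0.35,"dz":0,"wx":0,"wy":0,"wz":0,"grip":0},{"dx":0,"dy":0.15,"dz":0,"wx":0,"wy":0,"wz":0,"grip":0},{"dx":0,"dy":0,"dz":0,"wx":0,"wy":0,"wz":0,"grip":0},{"dx":0,"dy":0,"dz":0,"wx":0,"wy":0,"wz":0,"grip":0}]}}

```text
time_s: 61.25
position: [0.4612, 0.2254, 0.1446]
tcp_rot: [[0.0, 0.002, 1.0], [-1.0, 0.0, 0.0], [-0.0, -1.0, 0.002]]
force: [-0.5, 0.2, -4.0]
opening: 0.344
```

Emit:
{"fn": "drive_tool", "kwargs": {"commands": [{"dx":0,"dy":0.08,"dz":0,"wx":0,"wy":0,"wz":0,"grip":0},{"dx":0,"dy":0.05,"dz":0,"wx":0,"wy":0,"wz":0,"grip":0},{"dx":0,"dy":0.03,"dz":0,"wx":0,"wy":0,"wz":0,"grip":0},{"dx":0,"dy":0.01,"dz":0,"wx":0,"wy":0,"wz":0,"grip":0},{"dx":0,"dy":0,"dz":0,"wx":0,"wy":0,"wz":0,"grip":0},{"dx":0,"dy":0,"dz":0,"wx":0,"wy":0,"wz":0,"grip":0}]}}

```text
time_s: 62.0
position: [0.4606, 0.2253, 0.1372]
tcp_rot: [[0.0, 0.0, 1.0], [-1.0, 0.0, 0.0], [-0.0, -1.0, 0.0]]
force: [0.2, 0.1, -3.6]
opening: 0.34
```

Emit:
{"fn": "drive_tool", "kwargs": {"commands": [{"dx":0,"dy":0.02,"dz":0,"wx":0,"wy":0,"wz":0,"grip":0},{"dx":0,"dy":0.015,"dz":0,"wx":0,"wy":0,"wz":0,"grip":0},{"dx":0,"dy":0,"dz":0,"wx":0,"wy":0,"wz":0,"grip":0}]}}

```text
time_s: 62.38
position: [0.4609, 0.2253, 0.1361]
tcp_rot: [[0.0, 0.001, 1.0], [-1.0, 0.0, 0.0], [-0.0, -1.0, 0.001]]
force: [0.3, -0.2, 1.0]
opening: 0.339
```

Contact. Release, rise, and retreat to a view that covers the stand and board (x about .39, y about .2, z about .36).

Emit:
{"fn": "drive_tool", "kwargs": {"commands": [{"dx":0,"dy":0,"dz":0,"wx":0,"wy":0,"wz":0,"grip":33},{"dx":0,"dy":0,"dz":0,"wx":0,"wy":0,"wz":0,"grip":40},{"dx":0,"dy":0,"dz":0,"wx":0,"wy":0,"wz":0,"grip":60},{"dx":0,"dy":0,"dz":0,"wx":0,"wy":0,"wz":0,"grip":87},{"dx":0,"dy":0,"dz":0,"wx":0,"wy":0,"wz":0,"grip":87},{"dx":0,"dy":0,"dz":0,"wx":0,"wy":0,"wz":0,"grip":87},{"dx":0,"dy":-0.4,"dz":0,"wx":0,"wy":0,"wz":0,"grip":87},{"dx":0,"dy":-0.8,"dz":0,"wx":0,"wy":0,"wz":0,"grip":87}]}}

```text
time_s: 63.38
position: [0.4594, 0.225, 0.1831]
tcp_rot: [[-0.0, -0.004, 1.0], [-1.0, -0.001, -0.0], [0.001, -1.0, -0.004]]
force: [0.8, 0.0, 1.0]
opening: 0.979
```

Emit:
{"fn": "drive_tool", "kwargs": {"commands": [{"dx":0,"dy":-1,"dz":0,"wx":0,"wy":0,"wz":0,"grip":87},{"dx":0,"dy":-1,"dz":0,"wx":0,"wy":0,"wz":0,"grip":87},{"dx":0.2,"dy":-1,"dz":-0.4,"wx":0,"wy":0,"wz":0,"grip":87},{"dx":0.3,"dy":-1,"dz":-0.5,"wx":0,"wy":0,"wz":0,"grip":87},{"dx":0.2,"dy":-0.5,"dz":-0.5,"wx":0,"wy":0,"wz":0,"grip":87},{"dx":0,"dy":0,"dz":-0.3,"wx":0,"wy":0,"wz":0,"grip":87},{"dx":0,"dy":0,"dz":0,"wx":0,"wy":0,"wz":0,"grip":87},{"dx":0,"dy":0,"dz":0,"wx":0,"wy":0,"wz":0,"grip":87}]}}

```text
time_s: 64.38
position: [0.3926, 0.1974, 0.3626]
tcp_rot: [[0.0, -0.002, 1.0], [-1.0, -0.0, 0.0], [0.0, -1.0, -0.002]]
force: [-0.5, -0.0, 0.3]
opening: 1.001
```

```bash
python3 -c "
from h import *
snap('w7');snap('s7','scene')
a=cv2.imread('pics/w7.png')[:215];b=cv2.imread('pics/s7.png')[100:330,60:450]
cv2.imwrite('pics/c7.png',cv2.vconcat([cv2.resize(a,(600,252)),cv2.resize(b,(600,340))]))"
```

```text
64.375 [0.3926 0.1974 0.3626] [[0.0, -0.002, 1.0], [-1.0, -0.0, 0.0], [0.0, -1.0, -0.002]] [-0.5 -0.   0.3] 1.001425299553458
64.425 [0.3928 0.1974 0.3626] [[0.0, -0.002, 1.0], [-1.0, -0.0, 0.0], [0.0, -1.0, -0.002]] [-0.6  0.9 -0.1] 0.9983541218229567
```

View pics/c7.png

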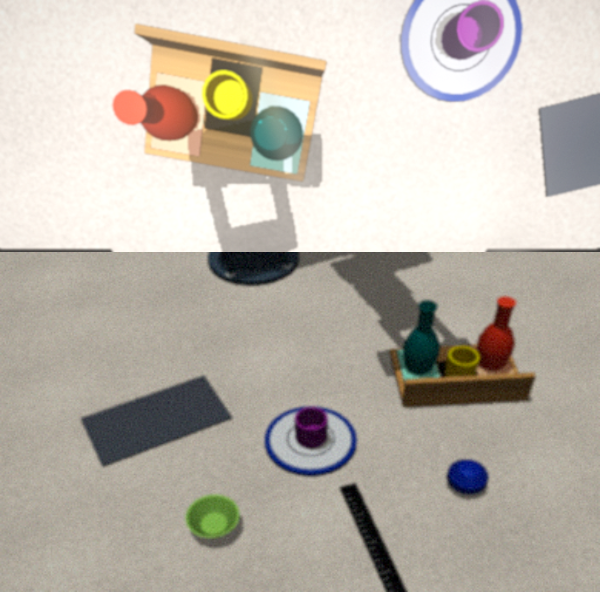

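Everything is upright in place and the mat is empty. A final numeric check before handing in.

```bash
python3 -c "
from h import *
np.set_printoptions(precision=4,suppress=True)
for uv,z,r in(((112,91),.166,22),((237,113),.166,24),((193,81),.070,25),((410,22),.062,28)): rim('w7',uv,z,r)
q=np.load('pics/w7.npz');h=cv2.cvtColor(q['p'],cv2.COLOR_RGB2HSV)
m=((h[...,0]>100)&(h[...,0]<135)&(h[...,1]>60));m[110:]=0;m[:,:330]=0
v,u=np.nonzero(m);print('board',circ(pix('w7',np.c_[u,v],.008)[:,:2]),len(u))
"
```

```text
w7 704 z 0.16620492729460284 mean [0.4847 0.3615] mid [0.4846 0.3618] ext [0.0301 0.0306]
w7 647 z 0.1659635545019033 mean [0.4605 0.2259] mid [0.4602 0.2259] ext [0.0306 0.0305]
w7 460 z 0.06966467279073765 mean [0.5068 0.2888] mid [0.5062 0.2884] ext [0.0536 0.0544]
w7 571 z 0.061087872548558304 mean [ 0.5836 -0.0151] mid [ 0.5828 -0.0149] ext [0.0535 0.054 ]
board (array([ 0.5829, -0.0168]), np.float64(0.07462087917249324)) 1059
```

All pieces are within about 2 mm of their targets. Handing in.

```bash
python3 -c "
from rig import bot,workorder
print(workorder.hand_in(),bot.read_state()['time_s'])"
```

```text
the job is handed in; nothing more can be done
the job is handed in; nothing more can be done
```

The job is done in the order asked and handed in at about 64 s of the 144 s allowed. Both vases went to the grey mat, then the plum holder to the board and the lemon holder to the black coaster. Last, the coral and then the teal vase went back on their own coasters.

The last wrist and scene pictures showed everything upright, the mat empty, and the paperweight, dish and rule apparently where they were. The rim and lip heights matched the text.

| Piece | Measured distance from centre of its place |
|---|---|
| Plum holder (board) | about 1.9 mm |
| Lemon holder (black coaster) | about 1 mm |
| Coral vase (peach coaster) | about 1.2 mm |
| Teal vase (mint coaster) | about 1 mm |

- **Accuracy:** These distances are about the size of the 2 mm camera calibration error, so they are only a rough guide. For example, one last corner reading of the black coaster came out about 3.5 mm off from three earlier ones in y. I used the earlier three, which agreed with each other.
- **Forces:** No force reading went above about 6 N, but these were taken only at the end of each move.
- **Neck grip:** The closed jaws read about 29.5 mm on the vase necks against the stated 27 mm. Both vases held firmly all the same.

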